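# Press a tube stub and bush onto the stops of a tacking jig

## Task

Get the foot ready for tacking: stand the square tube stub in the jig's open box in front of the sprung plunger and let go of it, then stand the round bush in the box behind the stub. Push the bush towards the plunger so that the stub drives the plunger back and sits square and firmly on both hard stops, without forcing it, and keep it pressed there: the program finishes while the bush is still held and pressed, as the spring would push the parts back. Leave the other things on the bench alone.

Things in the scene. Friction and masses are not known exactly. Their poses are not given: they have to be found in the camera images.
- jig: Tacking jig fixed to the bench (place and yaw vary): grey base plate 206 x 82 mm with an open box of low steel walls and, at the far end, a grey block 58 mm high (x = 75 to 115 mm) with a plunger tail to x = 150 mm. Origin on the bench surface; x runs along the box towards the plunger, y across, z up.
- jig_floor (a point): Point on the box floor, 8 mm above the jig's origin. In the jig's frame the walls' tops are at z = 22 mm and the inside spans x = -85 mm (near wall) to +60 mm (the stops' faces), y = -29 to +29 mm. Fully home, the tube's middle is at x = 35 mm and the bush's at x = -11 mm.
- stops: The two hard stops, steel blocks fixed on the end block either side of the plunger (y = 14 to 26 mm and y = -14 to -26 mm, z = 10 to 52 mm in the jig's frame); their flat faces are at x = 60 mm of the jig. Its origin and axes are the jig's. A few newtons on them, over the spring, is enough; more than 60 N is forcing it.
- stop_face (a point): Point midway between the two stops, in the plane of their faces, 36 mm above the bench.
- plunger_tip (a point): Centre of the front face of the plunger's round brass head (18 mm diameter), on its axis 36 mm above the bench; at rest it stands 15 mm in front of the stops' faces, at x = 45 mm of the jig.
- plunger (a joint): How far the sprung plunger is pushed in, in m: 0 at rest, 0.015 when its tip is level with the hard stops. The spring pushes back with 5 N at 0 and 10 N at 0.015; friction of the sliding parts adds some 3 to 12 N.
- tube_mid (a point): Centre of the square tube stub: bright steel, hollow, 50 x 50 mm outside, 4 mm wall, 60 mm tall, standing upright with its open end up (this point 30 mm above its underside; x and y axes normal to its flat sides, z up). About 0.24 to 0.48 kg. It starts on the bench on one side of the jig (left or right varies), at any yaw.
- bush_mid (a point): Centre of the round bush: dark steel cylinder 42 mm in diameter, 70 mm tall, standing upright with a dark bore in its top (this point 35 mm above its underside). About 0.32 to 0.63 kg. It starts on the bench on the other side of the jig.
- bolt: Bystander: a hex bolt standing on its head, 30 mm across, 82 mm tall; origin at its underside.
- nut: Bystander: a flat hex nut 46 mm across, 20 mm tall; origin at its underside.
- offcut: Bystander: a lying piece of rectangular tube 110 x 60 x 30 mm; origin at its underside.
- collar: Bystander: a flat ring 60 mm in diameter, 18 mm tall; origin at its underside.
- hammer: Bystander: a hammer lying on the bench.
- wrench: Bystander: a wrench lying on the bench.
- tin: Bystander: a tin 70 mm in diameter, 85 mm tall; origin at its underside.
Mind the look-alikes: they are no part of the job. Leave any blue look-alike of the part that bears tube_mid alone. What is shaped like the part that bears bush_mid but turquoise is not meant.

How it is judged:
By the outcome, as a careful person would: the job done as asked, in the order asked, and still so for the second after the job is handed in, while the arm keeps its last pose, push and grip.
It also fails if it takes over 72 s, if anything falls off the work surface, if the arm or the gripper's body presses on something with over 40 N, if the wrist force passes 120 N, or if a joint passes its speed limit or range.

## Robot

A 6-joint arm with a two-finger parallel gripper is mounted at the origin on the work surface. World frame = base frame: x ahead of the robot, y to its left, z up, the work surface at z = 0. Lengths are in m, angles in rad, forces in N, time in s.
With the tool pointing down it reaches from about 0.3 to 0.85 m from the base axis. Payload 5.4 kg.
Tool frame: the origin (TCP) lies where the fingers leave the gripper's body, on its centre line; the fingertips stand 73 mm ahead of it and the grasp point (between the pads) lies 54 mm ahead of it; x points along the fingers, z is the direction in which the jaws open and shut, and the axes are right-handed (so a half turn about x gives the same grasp; the last joint's range is limited). The gripper opens to 85 mm and grips with 20 to 120 N. Pads are 22 mm wide; open, the fingers measure 114 mm over their backs; the gripper's body (76 mm by 85 mm) begins 54 mm behind the grasp point. The pads swing forward as they close: fully open they stand 13 mm farther back than shut.
Start: joints at [-1.446, 0.158, 1.597, -0, 1.386, -0.21], TCP at [0.189, -0.543, 0.304] pointing down, gripper open.
Joint ranges: [-2.91, 2.91], [-0.94, 2.29], [0.18, 2.7], [-1.29, 4.43], [0.17, 2.64], [-3, 3]. Speed limits (rad/s): [2.57, 2.57, 3.14, 3.14, 3.14, 3.14].

## Interface

Orientations are given as a unit quaternion [x, y, z, w].
In Python, from plant import status, eyes, bot gives the robot as it stands.
- The arm moves only by the tool jog_arm, never from a script. Its argument "moves" is a list of rows, each an object of numbers: "jaw": the gripper command: -1 is shut, 1 is fully open, values between are in proportion; "tx", "ty", "tz": the shift along the tool's x, y, z in cm; "ax", "ay", "az": the turn, a rotation vector about the tool's x, y, z in degrees. In form: [{"jaw": .., "tx": .., "ty": .., "tz": .., "ax": .., "ay": .., "az": ..}, ...]. A call has 1 to 10 rows; each row shifts and turns the commanded pose from where the row before left it, along the tool's axes as they then stand; what a row does not reach is not made up. A row lasts 1/12 s, in which the tool goes at most 41.7 mm and 7.16 degrees, less where a joint would pass 70% of its speed; a pose out of reach is approached as far as the arm can. A call with a gripper value outside its range is refused whole. The fingers move at their own pace and stop on an object; "newtons" is the grip in N (left out, the last holds). Time passes only in rows, so rows that do not move let the fingers close. It gives the time, the measured TCP pose, the force and the opening at its end, in the units of the state.
- status.state(): the state, without advancing time (a new reading comes with each control period).
- eyes.camera(name): name is "side" or "top"; returns a dict with "color" (480x640x3 uint8, blue, green, red), "z_map" (480x640 float32, m along the optical axis (not along the pixel's ray), 0 where there is no reading), "fx", "fy", "cx", "cy" (pixels), "cam_to_world" (4x4, takes a point from camera to world coordinates). Camera axes: x right, y down, z forward; pixel columns grow to the right and rows downward; lengths in m; the calibration is good to about 2 mm. A picture is of the moment at which its call begins.
- bot.close_job(): hands the job in, once; it reports no verdict.
Trained networks look in a picture, given as the dict that the camera call returned (one of the last four; its "shot" number tells which), for a name from the list of things; names that differ only in an ending like _2 or _b are one class to them, and where a whole thing is asked for, a point or a joint stands for the part that bears it (a point fixed in the world has none). Each returns a list of dicts, best first, with "score" (0 to 1); they miss things now and then, are a little off and sometimes report something else, mostly with a low value. They report only what shows in the picture. A call takes as long as a camera call. They do not tell look-alikes from the thing itself.
- eyes.boxes_of(query, picture): "point" ([column, row] as shares, 0 to 1, of the picture: columns of its width, rows of its height, amid what is visible of it).
- eyes.regions_of(query, picture): "region" (480x640 bool, what is visible of it) and "point" ([column, row] as shares, 0 to 1, of the picture: columns of its width, rows of its height, amid what is visible of it).
The state is a dict: "time_s": time; "joint_pos": joint angles; "qvel": joint speeds; "effort": joint torques, N m; "tool_pos": TCP position; "eef_rot": TCP orientation; "wrist_force": force on the tool from outside, world axes, zero at the start; "torque": the same for the moment, N m; "width": opening from 0.0 (shut) to 1.0 (fully open).
Only numpy, scipy, OpenCV 4.12 (cv2) and the standard library are available. Lean on these libraries where they do the work, as an engineer would, in place of code of your own. Each camera call takes 0.05 s, during which the arm holds its last target. There are 200 camera calls.

## Working session

There is one attempt and no reset: what is moved stays moved. The work goes in short steps, Python scripts to look and compute and a tool call to move; the robot and the scene stay as the last step left them, time stands still between calls to the robot, and variables do not carry over. Pictures are saved under pics/ and viewed, about 8 in all and at most 12, crops included, and the job is handed in when it is done.

Besides the shell and the picture viewer there is one more tool, called as name([rows], argument=value, ...), one row to a line, values as JSON. jog_arm: Moves the arm, as the interface text tells. Its arguments: {"type":"object","properties":{"moves":{"type":"array"},"newtons":{"type":"number"}},"required":["moves"]}

```bash
mkdir -p pics; ls
cat > h.py <<'E'
import numpy as np, cv2
from scipy.spatial.transform import Rotation as R
from plant import status, eyes, bot
def pts(p,mask=None):
    z=p["z_map"]; v,u=np.nonzero((z>0)&(mask if mask is not None else True)); d=z[v,u]
    c=np.c_[(u-p["cx"])/p["fx"]*d,(v-p["cy"])/p["fy"]*d,d]
    M=np.array(p["cam_to_world"]); return c@M[:3,:3].T+M[:3,3]
E
python3 - <<'E'
from h import *
for n in ("top","side"):
    p=eyes.camera(n); cv2.imwrite(f"pics/{n}0.png",p["color"])
    print(n,np.round(p["cam_to_world"],3).tolist(),p["fx"])
    for q in ("jig","tube_mid","bush_mid","stops","plunger_tip","jig_floor"):
        for r in eyes.regions_of(q,p)[:4]:
            w=pts(p,r["region"]); 
            if len(w)==0: continue
            print(q,round(r["score"],2),np.round(np.array(r["point"])*[640,480]).tolist(),np.median(w,0).round(3),"zmax",np.percentile(w[:,2],97).round(3),np.median(p["color"][r["region"]],0),len(w))
print(status.state())
E
```

```text
pics
top [[-0.027, -0.99, 0.14, 0.355], [-0.999, 0.023, -0.03, 0.015], [0.027, -0.141, -0.99, 1.255], [0.0, 0.0, 0.0, 1.0]] 479.7922319628141
jig 0.79 [306.0, 234.0] [0.573 0.004 0.02 ] zmax 0.061 [107. 115. 112.] 2633
jig 0.34 [413.0, 179.0] [ 0.712 -0.282  0.03 ] zmax 0.035 [152. 158. 166.] 1041
tube_mid 0.54 [210.0, 260.0] [0.488 0.239 0.051] zmax 0.063 [63.5 72.  85.5] 301
bush_mid 0.8 [419.0, 236.0] [ 0.548 -0.28   0.069] zmax 0.075 [36. 39. 41.] 299
bush_mid 0.49 [389.0, 254.0] [ 0.5   -0.202  0.07 ] zmax 0.075 [ 93. 104.  27.] 284
plunger_tip 0.63 [310.0, 184.0] [ 0.684 -0.     0.043] zmax 0.05 [43.  66.  79.5] 126
jig_floor 0.77 [307.0, 234.0] [0.573 0.005 0.02 ] zmax 0.061 [107. 115. 112.] 2604
side [[-0.722, -0.371, 0.584, -0.188], [-0.692, 0.369, -0.62, 0.797], [0.014, -0.852, -0.523, 0.729], [0.0, 0.0, 0.0, 1.0]] 601.294154103379
jig 0.78 [305.0, 245.0] [0.578 0.011 0.018] zmax 0.058 [80. 81. 82.] 3246
tube_mid 0.87 [235.0, 269.0] [0.582 0.21  0.041] zmax 0.06 [73. 34. 17.] 985
tube_mid 0.71 [158.0, 358.0] [0.498 0.436 0.022] zmax 0.027 [ 89. 120. 142.] 2795
tube_mid 0.58
[... 587 characters left out ...]
.012 0.018] zmax 0.058 [77. 80. 81.] 3268
{'time_s': 0.7, 'joint_pos': array([-1.44607088e+00,  1.58375201e-01,  1.59700124e+00,  8.27524682e-06,
        1.38620057e+00, -2.10107816e-01]), 'qvel': array([ 0.000335  , -0.00036018,  0.00031812, -0.00084764, -0.0022505 ,
       -0.00046108]), 'effort': array([ 1.18166532e-03, -3.95913255e+01, -3.31638229e+01,  1.14306755e-05,
        6.44994216e-04, -4.68440945e-06]), 'tool_pos': array([ 0.18892728, -0.54305882,  0.30391247]), 'eef_rot': array([ 0.40968975,  0.57632093, -0.40969401,  0.57633265]), 'wrist_force': array([-0.3684429 , -0.22333676, -0.54125985]), 'torque': array([ 0.05874969, -0.00228159,  0.00176348]), 'width': 1.0029471107447212}
```

View pics/top0.png

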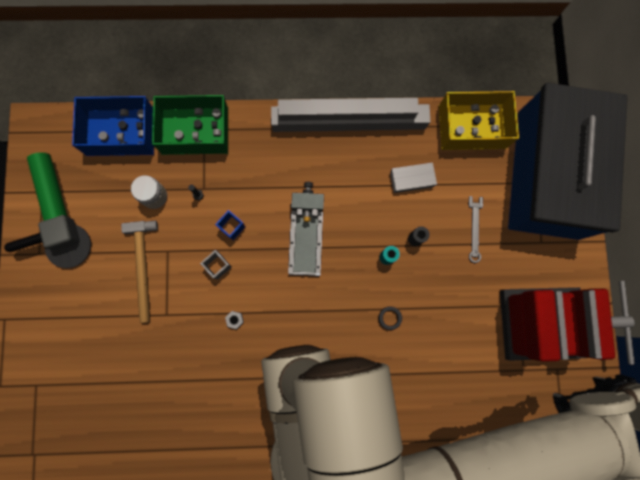

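Run:
```python
from h import *
W={}
for n in ("top","side"):
    p=eyes.camera(n); w=pts(p); W[n]=w
    def near(c,r,lo,hi): 
        return w[(np.hypot(w[:,0]-c[0],w[:,1]-c[1])<r)&(w[:,2]>lo)&(w[:,2]<hi)]
    for nm,c,lo,hi in (("tube",(.488,.24),.055,.068),("bush",(.548,-.277),.064,.078)):
        a=near(c,.05,lo,hi).astype(np.float32)
        r=cv2.minAreaRect(a[:,:2]); e=cv2.minEnclosingCircle(a[:,:2]); print(n,nm,len(a),r,e,np.median(a[:,2]))
    # jig block top z 58mm
    a=near((.66,.0),.1,.053,.066).astype(np.float32); print(n,"block",len(a),cv2.minAreaRect(a[:,:2]) if len(a) else 0)
    a=near((.57,.0),.14,.018,.026).astype(np.float32); print(n,"walltops",len(a),cv2.minAreaRect(a[:,:2]))
    a=near((.57,.0),.16,.004,.03).astype(np.float32); print(n,"all",len(a),cv2.minAreaRect(a[:,:2]))
    c=p["color"]
    if n=="side": cv2.imwrite("pics/side_jig.png",cv2.resize(c[150:400,150:470],(800,600)) )
```

```text
Traceback (most recent call last):
cv2.error: OpenCV(4.12.0) /io/opencv/modules/imgproc/src/convhull.cpp:143: error: (-215:Assertion failed) total >= 0 && (depth == CV_32F || depth == CV_32S) in function 'convexHull'
```

View pics/side0.png

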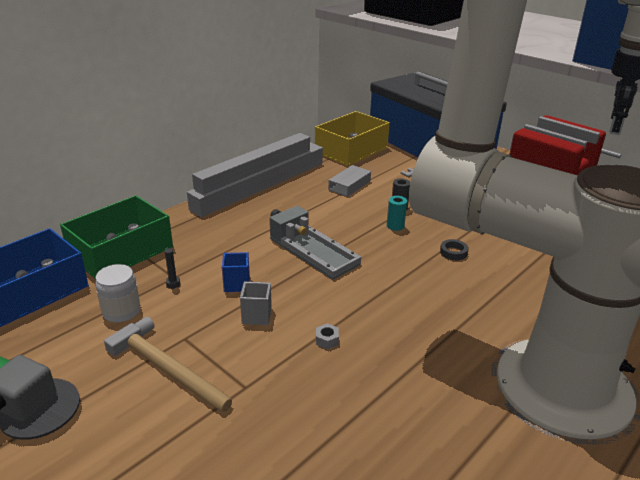

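Both views agree. In the top image, the grey tube is at (215,265) with its blue look-alike at (230,225). The dark bush is at (419,236) with its turquoise look-alike at (390,255). The jig is at (306,235), with its plunger end farthest from the robot.

Run:
```python
from h import *
f=lambda a: np.ascontiguousarray(a[:,:2],dtype=np.float32)
for n in ("top","side"):
    p=eyes.camera(n); w=pts(p)
    near=lambda c,r,lo,hi: w[(np.hypot(w[:,0]-c[0],w[:,1]-c[1])<r)&(w[:,2]>lo)&(w[:,2]<hi)]
    for nm,c,r,lo,hi in (("tube",(.488,.24),.05,.052,.07),("bush",(.548,-.277),.035,.06,.08),("block",(.66,0),.09,.054,.068),("walltops",(.57,0),.14,.017,.028),("all",(.57,0),.16,.004,.07)):
        a=near(c,r,lo,hi)
        if len(a)<5: print(n,nm,len(a)); continue
        print(n,nm,len(a),np.round(np.hstack([np.hstack(cv2.minAreaRect(f(a))),np.hstack(cv2.minEnclosingCircle(f(a))),a[:,2].mean()]),4))
```

```text
top tube 150 [4.90700e-01 2.35700e-01 5.07000e-02 5.01000e-02 4.12168e+01 4.90500e-01
 2.35600e-01 3.43000e-02 6.03000e-02]
top bush 223 [ 5.51100e-01 -2.83000e-01  3.93000e-02  4.11000e-02  4.32954e+01
  5.51300e-01 -2.83900e-01  2.15000e-02  7.06000e-02]
top block 501 [6.42400e-01 2.00000e-04 7.95000e-02 6.07000e-02 8.84381e+01 6.47200e-01
 1.00000e-04 4.41000e-02 5.86000e-02]
top walltops 650 [5.45500e-01 6.80000e-03 8.20000e-02 1.67400e-01 8.59523e+01 5.45400e-01
 7.60000e-03 9.18000e-02 2.27000e-02]
top all 3502 [ 5.69800e-01 -7.00000e-04  3.14200e-01  3.11600e-01  1.69631e+01
  5.69900e-01  1.00000e-04  1.59900e-01  2.06000e-02]
side tube 314 [4.89400e-01 2.37400e-01 5.04000e-02 5.69000e-02 4.16332e+01 4.86800e-01
 2.38500e-01 3.44000e-02 5.73000e-02]
side bush 161 [ 5.49900e-01 -2.80500e-01  3.87000e-02  4.48000e-02  3.80199e+01
  5.48900e-01 -2.82100e-01  2.44000e-02  6.80000e-02]
side block 368 [6.3910e-01 2.0000e-03 8.6200e-02 5.7000e-02 8.6997e+01 6.4530e-01
 2.5000e-03 4.5200e-02 5.7200e-02]
side walltops 815 [5.60800e-01 7.20000e-03 8.81000e-02 2.05400e-01 8.61091e+01 5.61200e-01
 1.16000e-02 1.08900e-01 2.11000e-02]
side all 3133 [5.63700e-01 4.00000e-04 2.32600e-01 2.49200e-01 5.69488e+01 5.77200e-01
 4.20000e-03 1.48300e-01 2.37000e-02]
```

```bash
cat >> h.py <<'E'
def go(x,y,z,yaw,s=None):
    "tool-frame shift (cm) and ax (deg) to reach TCP pose pointing down, tool-z yaw in deg; shift given both before and after the turn"
    s=s or status.state(); r=R.from_quat(s["eef_rot"]); d=np.array([x,y,z])-s["tool_pos"]
    T=R.from_matrix(np.c_[[0,0,-1],np.cross([np.cos(np.radians(yaw)),np.sin(np.radians(yaw)),0],[0,0,-1]),[np.cos(np.radians(yaw)),np.sin(np.radians(yaw)),0]])
    print("t=%.1f"%s["time_s"],"pos",s["tool_pos"].round(4),"w %.2f"%s["width"],"F",s["wrist_force"].round(1),"j6 %.2f"%s["joint_pos"][5])
    print(" shift now",(r.inv().apply(d)*100).round(2)," shift after turn",(T.inv().apply(d)*100).round(2)," turn",np.degrees((r.inv()*T).as_rotvec()).round(2))
E
python3 - <<'E'
from h import *
from scipy.optimize import least_squares, minimize
w=[];W={}
for n in ("top","side"):
    p=eyes.camera(n); a=pts(p); a=a[(np.hypot(a[:,0]-.57,a[:,1])<.15)]; W[n]=a
# inner floor + walls: height model inside the box region (local x -95..40)
def model(x,y):
    ins=(x>-85)&(x<60)&(abs(y)<29); plate=(x>-91)&(x<115)&(abs(y)<41)
    return ins,plate
for n,a in W.items():
    def cost(q,a=a):
        c,s=np.cos(q[2]),np.sin(q[2]); d=(a[:,:2]-q[:2])*1000
        x=d@[c,s]; y=d@[-s,c]; z=a[:,2]*1000
        sm=lambda t:1/(1+np.exp(-t/1.0))
        ins=sm(29-abs(y))*sm(x+85)
        h=8*ins+22*(1-ins)
        m=(x>-88)&(x<40)&(abs(y)<33)
        return np.mean(np.minimum(abs(z[m]-h[m]),14))
    best=min((minimize(cost,[x0,.006,t],method="Nelder-Mead",options=dict(initial_simplex=np.array([[x0,.006,t],[x0+.006,.006,t],[x0,.012,t],[x0,.006,t+.04]]))) for x0 in (.545,.555,.565) for t in (-.03,-.07)),key=lambda r:r.fun)
    print(n,best.x.round(4),np.degrees(best.x[2]),best.fun)
    q=best.x; c,s=np.cos(q[2]),np.sin(q[2]); d=(a[:,:2]-q[:2])*1000; x=d@[c,s]; y=d@[-s,c]; z=a[:,2]*1000
    for lo,hi in ((3,12),(18,26),(45,54),(54,64)):
        m=(z>lo)&(z<hi)&(abs(y)<50)&(x>-110)&(x<160); print(lo,hi,m.sum(),np.percentile(x[m],[2,98]).round(1),np.percentile(y[m],[2,98]).round(1))
    m=(abs(x)<30)&(abs(y)<50); print([(yy,round(float(np.median(z[m&(abs(y-yy)<1.5)])),1)) for yy in range(-48,49,4)])
    m=(abs(y)<20); print([(xx,round(float(np.median(z[m&(abs(x-xx)<2)])),1)) for xx in list(range(-104,-70,4))+list(range(40,160,8))if (m&(abs(x-xx)<2)).any()])
go(.490,.2365,.25,41.4)
E
```

```text
top [ 0.5534  0.006  -0.0735] -4.209252412044731 2.4346360367363697
3 12 1305 [-99.6 148.1] [-46.   45.5]
18 26 604 [-90.7  72.6] [-40.1  40.4]
45 54 149 [ 50.7 145.2] [-29.8  29.7]
54 64 496 [ 70.9 113.5] [-38.3  40. ]
[(-48, 0.7), (-44, -0.4), (-40, 21.9), (-36, 22.8), (-32, 23.6), (-28, 10.1), (-24, 9.6), (-20, 8.3), (-16, 8.9), (-12, 9.9), (-8, 8.8), (-4, 9.1), (0, 8.1), (4, 9.9), (8, 8.2), (12, 8.5), (16, 9.7), (20, 9.0), (24, 8.7), (28, 9.5), (32, 23.0), (36, 23.4), (40, 22.8), (44, 1.6), (48, -0.3)]
[(-104, -0.0), (-100, 0.7), (-96, 0.8), (-92, 5.1), (-88, 22.2), (-84, 7.7), (-80, 9.2), (-76, 8.3), (-72, 10.8), (40, 9.9), (48, 9.1), (56, 9.3), (64, 39.8), (72, 39.1), (80, 58.9), (88, 58.5), (96, 59.7), (104, 59.1), (112, 58.1), (120, 48.5), (128, 43.2), (136, 43.5), (144, 35.5), (152, 0.4)]
side [ 0.5537  0.007  -0.0845] -4.841451560094692 2.522364344011338
3 12 1158 [-93.6  88.5] [-30.7  43.7]
18 26 736 [-94.2  93.5] [-39.3  44.1]
45 54 212 [ 55.6 141.4] [-34.9  44.8]
54 64 366 [ 70.4 111.5] [-36.5  42.7]
[(-48, nan), (-44, nan), (-40, 21.2), (-36, 21.4), (-32, 20.7), (-28, 14.6), (-24, 7.9), (-20, 7.6), (-16, 7.3), (-12, 6.8), (-8, 7.8), (-4, 6.8), (0, 7.1), (4, 7.4), (8, 7.8), (12, 7.7), (16, 8.1), (20, nan), (24, nan), (28, 18.4), (32, 21.0), (36, 21.8), (40, 11.7), (44, 6.3), (48, -0.8)]
[(-104, -1.0), (-100, -1.1), (-96, 1.2), (-92, 10.7), (-88, 20.2), (-76, 10.8), (-72, 8.1), (40, 8.1), (48, 32.1), (56, 18.0), (64, 36.9), (72, 44.7), (80, 57.6), (88, 57.5), (96, 57.5), (104, 57.4), (112, 57.0), (128, 47.5), (136, 43.2), (144, 43.9), (152, 2.0)]
t=0.9 pos [ 0.1889 -0.5431  0.3039] w 1.00 F [-0.7 -0.1  0.4] j6 -0.21
 shift now [  5.39  54.05 -63.74]  shift after turn [ 5.39 38.57 74.14]  turn [-112.22    0.      0.  ]
  return _methods._mean(a, axis=axis, dtype=dtype,
  ret = ret.dtype.type(ret / rcount)
```

jog_arm([
  {"jaw": 1,"ty": 2.25,"tz": -2.65},
  {"jaw": 1,"ty": 2.25,"tz": -2.65},
  {"jaw": 1,"ty": 2.25,"tz": -2.65},
  {"jaw": 1,"ty": 2.25,"tz": -2.65},
  {"jaw": 1,"ty": 2.25,"tz": -2.65},
  {"jaw": 1,"ty": 2.25,"tz": -2.65},
  {"jaw": 1,"ty": 2.25,"tz": -2.65},
  {"jaw": 1,"ty": 2.25,"tz": -2.65},
  {"jaw": 1,"ty": 2.25,"tz": -2.65},
  {"jaw": 1,"ty": 2.25,"tz": -2.65},
])

```text
$.moves[0]: bad value
```

jog_arm([
  {"jaw": 1,"ty": 2.25,"tz": -2.65},
  {"jaw": 1,"ty": 2.25,"tz": -2.65},
  {"jaw": 1,"ty": 2.25,"tz": -2.65},
  {"jaw": 1,"ty": 2.25,"tz": -2.65},
  {"jaw": 1,"ty": 2.25,"tz": -2.65},
  {"jaw": 1,"ty": 2.25,"tz": -2.65},
  {"jaw": 1,"ty": 2.25,"tz": -2.65},
  {"jaw": 1,"ty": 2.25,"tz": -2.65},
  {"jaw": 1,"ty": 2.25,"tz": -2.65},
  {"jaw": 1,"ty": 2.25,"tz": -2.65},
])

```text
$.moves[0]: bad value
```

jog_arm([
  {"jaw": 1,"ax": -7},
  {"jaw": 1,"ax": -7},
  {"jaw": 1,"ax": -7},
  {"jaw": 1,"ax": -7},
  {"jaw": 1,"ax": -7},
  {"jaw": 1,"ax": -7},
  {"jaw": 1,"ax": -7},
  {"jaw": 1,"ax": -7},
  {"jaw": 1,"ax": -7},
  {"jaw": 1,"ax": -7},
])

```text
$.moves[0]: bad value
```

jog_arm([
  {"jaw": 1,"ax": -7},
  {"jaw": 1,"ax": -7},
  {"jaw": 1,"ax": -7},
  {"jaw": 1,"ax": -7},
  {"jaw": 1,"ax": -7},
  {"jaw": 1,"ax": -7},
  {"jaw": 1},
])

```text
$.moves[0]: bad value
```

```bash
python3 -c "
from h import *
go(.490,.2365,.20,41.4)"
```

```text
t=0.9 pos [ 0.1889 -0.5431  0.3039] w 1.00 F [-0.7 -0.1  0.4] j6 -0.21
 shift now [ 10.39  54.05 -63.74]  shift after turn [10.39 38.57 74.14]  turn [-112.22    0.      0.  ]
```

jog_arm([
  {"jaw": 1,"tx": 0,"ty": 2.25,"tz": -2.65,"ax": 0,"ay": 0,"az": 0},
  {"jaw": 1,"tx": 0,"ty": 2.25,"tz": -2.65,"ax": 0,"ay": 0,"az": 0},
  {"jaw": 1,"tx": 0,"ty": 2.25,"tz": -2.65,"ax": 0,"ay": 0,"az": 0},
  {"jaw": 1,"tx": 0,"ty": 2.25,"tz": -2.65,"ax": 0,"ay": 0,"az": 0},
  {"jaw": 1,"tx": 0,"ty": 2.25,"tz": -2.65,"ax": 0,"ay": 0,"az": 0},
  {"jaw": 1,"tx": 0,"ty": 2.25,"tz": -2.65,"ax": 0,"ay": 0,"az": 0},
  {"jaw": 1,"tx": 0,"ty": 2.25,"tz": -2.65,"ax": 0,"ay": 0,"az": 0},
  {"jaw": 1,"tx": 0,"ty": 2.25,"tz": -2.65,"ax": 0,"ay": 0,"az": 0},
  {"jaw": 1,"tx": 0,"ty": 2.25,"tz": -2.65,"ax": 0,"ay": 0,"az": 0},
  {"jaw": 1,"tx": 0,"ty": 2.25,"tz": -2.65,"ax": 0,"ay": 0,"az": 0},
])

```text
time_s: 1.78
tool_pos: [0.3146, -0.2173, 0.3041]
eef_rot: [0.41, 0.576, -0.41, 0.576]
wrist_force: [0.9, 0.5, -0.3]
width: 1.001
```

jog_arm([
  {"jaw": 1,"tx": 0,"ty": 2.25,"tz": -2.65,"ax": 0,"ay": 0,"az": 0},
  {"jaw": 1,"tx": 0,"ty": 2.25,"tz": -2.65,"ax": 0,"ay": 0,"az": 0},
  {"jaw": 1,"tx": 0,"ty": 2.25,"tz": -2.65,"ax": 0,"ay": 0,"az": 0},
  {"jaw": 1,"tx": 0,"ty": 2.25,"tz": -2.65,"ax": 0,"ay": 0,"az": 0},
  {"jaw": 1,"tx": 0,"ty": 2.25,"tz": -2.65,"ax": 0,"ay": 0,"az": 0},
  {"jaw": 1,"tx": 0,"ty": 2.25,"tz": -2.65,"ax": 0,"ay": 0,"az": 0},
  {"jaw": 1,"tx": 0,"ty": 2.25,"tz": -2.65,"ax": 0,"ay": 0,"az": 0},
  {"jaw": 1,"tx": 0,"ty": 2.25,"tz": -2.65,"ax": 0,"ay": 0,"az": 0},
  {"jaw": 1,"tx": 0,"ty": 2.25,"tz": -2.65,"ax": 0,"ay": 0,"az": 0},
  {"jaw": 1,"tx": 0,"ty": 2.25,"tz": -2.65,"ax": 0,"ay": 0,"az": 0},
])

```text
time_s: 2.62
tool_pos: [0.4401, 0.1073, 0.3041]
eef_rot: [0.41, 0.576, -0.409, 0.577]
wrist_force: [1.1, -0.6, 0.0]
width: 1.002
```

jog_arm([
  {"jaw": 1,"tx": 0,"ty": 0,"tz": 0,"ax": -7,"ay": 0,"az": 0},
  {"jaw": 1,"tx": 0,"ty": 0,"tz": 0,"ax": -7,"ay": 0,"az": 0},
  {"jaw": 1,"tx": 0,"ty": 0,"tz": 0,"ax": -7,"ay": 0,"az": 0},
  {"jaw": 1,"tx": 0,"ty": 0,"tz": 0,"ax": -7,"ay": 0,"az": 0},
  {"jaw": 1,"tx": 0,"ty": 0,"tz": 0,"ax": -7,"ay": 0,"az": 0},
  {"jaw": 1,"tx": 0,"ty": 0,"tz": 0,"ax": -7,"ay": 0,"az": 0},
  {"jaw": 1,"tx": 0,"ty": 0,"tz": 0,"ax": -7,"ay": 0,"az": 0},
  {"jaw": 1,"tx": 0,"ty": 0,"tz": 0,"ax": -7,"ay": 0,"az": 0},
  {"jaw": 1,"tx": 0,"ty": 0,"tz": 0,"ax": -7,"ay": 0,"az": 0},
  {"jaw": 1,"tx": 0,"ty": 0,"tz": 0,"ax": -7,"ay": 0,"az": 0},
])

```text
time_s: 3.45
tool_pos: [0.4398, 0.1054, 0.304]
eef_rot: [0.003, 0.707, -0.003, 0.707]
wrist_force: [0.6, -0.0, 0.4]
width: 1.002
```

jog_arm([
  {"jaw": 1,"tx": 0,"ty": 0,"tz": 0,"ax": -7,"ay": 0,"az": 0},
  {"jaw": 1,"tx": 0,"ty": 0,"tz": 0,"ax": -7,"ay": 0,"az": 0},
  {"jaw": 1,"tx": 0,"ty": 0,"tz": 0,"ax": -7,"ay": 0,"az": 0},
  {"jaw": 1,"tx": 0,"ty": 0,"tz": 0,"ax": -7,"ay": 0,"az": 0},
  {"jaw": 1,"tx": 0,"ty": 0,"tz": 0,"ax": -7,"ay": 0,"az": 0},
  {"jaw": 1,"tx": 0,"ty": 0,"tz": 0,"ax": -7,"ay": 0,"az": 0},
  {"jaw": 1,"tx": 0,"ty": 0,"tz": 0,"ax": 0,"ay": 0,"az": 0},
])

```text
time_s: 4.03
tool_pos: [0.4398, 0.1054, 0.304]
eef_rot: [-0.25, 0.661, 0.25, 0.662]
wrist_force: [-1.6, -0.2, 0.5]
width: 1.0
```

```bash
python3 -c "
from h import *
go(.490,.2365,.20,41.4)"
```

```text
t=4.0 pos [0.4398 0.1054 0.304 ] w 1.00 F [-1.6 -0.2  0.5] j6 -0.75
 shift now [10.4   6.52 12.43]  shift after turn [10.4   6.51 12.44]  turn [-0.04  0.01  0.01]
```

jog_arm([
  {"jaw": 1,"tx": 1,"ty": 1.63,"tz": 3.11,"ax": 0,"ay": 0,"az": 0},
  {"jaw": 1,"tx": 1,"ty": 1.63,"tz": 3.11,"ax": 0,"ay": 0,"az": 0},
  {"jaw": 1,"tx": 1,"ty": 1.63,"tz": 3.11,"ax": 0,"ay": 0,"az": 0},
  {"jaw": 1,"tx": 1,"ty": 1.63,"tz": 3.11,"ax": 0,"ay": 0,"az": 0},
  {"jaw": 1,"tx": 3,"ty": 0,"tz": 0,"ax": 0,"ay": 0,"az": 0},
  {"jaw": 1,"tx": 3,"ty": 0,"tz": 0,"ax": 0,"ay": 0,"az": 0},
  {"jaw": 1,"tx": 0,"ty": 0,"tz": 0,"ax": 0,"ay": 0,"az": 0},
  {"jaw": 1,"tx": 0,"ty": 0,"tz": 0,"ax": 0,"ay": 0,"az": 0},
])

```text
time_s: 4.7
tool_pos: [0.4894, 0.2361, 0.2026]
eef_rot: [-0.248, 0.664, 0.248, 0.661]
wrist_force: [-0.8, -0.6, -0.0]
width: 1.001
```

Run:
```python
from h import *
p=eyes.camera("side"); cv2.imwrite("pics/s1.png",cv2.resize(p["color"][150:400,100:420],(768,600)))
go(.490,.2365,.097,41.4)
```

```text
t=4.8 pos [0.4907 0.2362 0.2047] w 1.00 F [0.1 0.9 1.3] j6 -0.49
 shift now [10.77  0.06 -0.03]  shift after turn [10.77  0.06 -0.03]  turn [-0.33  0.    0.  ]
```

View pics/s1.png

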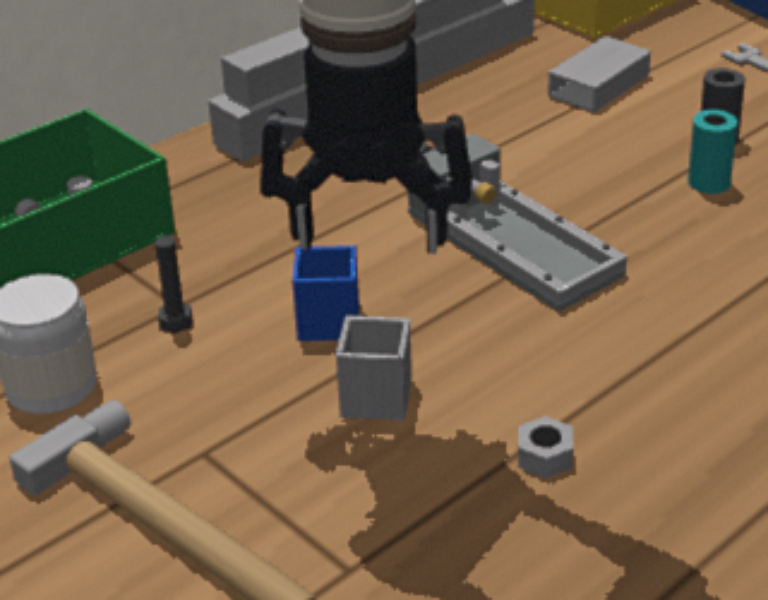

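The gripper hangs over the grey tube (crop about 373,365), with its jaws in line with the tube's flats. The blue tube at (325,295) lies clear behind. Next I descend and grip.

jog_arm([
  {"jaw": 1,"tx": 2.5,"ty": 0,"tz": 0,"ax": 0,"ay": 0,"az": 0},
  {"jaw": 1,"tx": 2.5,"ty": 0,"tz": 0,"ax": 0,"ay": 0,"az": 0},
  {"jaw": 1,"tx": 2.5,"ty": 0,"tz": 0,"ax": 0,"ay": 0,"az": 0},
  {"jaw": 1,"tx": 2.0,"ty": 0,"tz": 0,"ax": 0,"ay": 0,"az": 0},
  {"jaw": 1,"tx": 1.3,"ty": 0,"tz": 0,"ax": 0,"ay": 0,"az": 0},
  {"jaw": 1,"tx": 0,"ty": 0,"tz": 0,"ax": 0,"ay": 0,"az": 0},
  {"jaw": 1,"tx": 0,"ty": 0,"tz": 0,"ax": 0,"ay": 0,"az": 0},
])

```text
time_s: 5.33
tool_pos: [0.4918, 0.2363, 0.0978]
eef_rot: [-0.248, 0.661, 0.248, 0.663]
wrist_force: [0.7, -0.7, 0.6]
width: 1.002
```

jog_arm([
  {"jaw": -1,"tx": 0,"ty": 0,"tz": 0,"ax": 0,"ay": 0,"az": 0},
  {"jaw": -1,"tx": 0,"ty": 0,"tz": 0,"ax": 0,"ay": 0,"az": 0},
  {"jaw": -1,"tx": 0,"ty": 0,"tz": 0,"ax": 0,"ay": 0,"az": 0},
  {"jaw": -1,"tx": 0,"ty": 0,"tz": 0,"ax": 0,"ay": 0,"az": 0},
  {"jaw": -1,"tx": 0,"ty": 0,"tz": 0,"ax": 0,"ay": 0,"az": 0},
  {"jaw": -1,"tx": 0,"ty": 0,"tz": 0,"ax": 0,"ay": 0,"az": 0},
  {"jaw": -1,"tx": 0,"ty": 0,"tz": 0,"ax": 0,"ay": 0,"az": 0},
  {"jaw": -1,"tx": 0,"ty": 0,"tz": 0,"ax": 0,"ay": 0,"az": 0},
], newtons=40)

```text
time_s: 6.0
tool_pos: [0.4915, 0.2364, 0.0977]
eef_rot: [-0.249, 0.661, 0.248, 0.663]
wrist_force: [-1.5, -1.2, 6.4]
width: 0.577
```

jog_arm([
  {"jaw": -1,"tx": -1,"ty": 0,"tz": 0,"ax": 0,"ay": 0,"az": 0},
  {"jaw": -1,"tx": -2,"ty": 0,"tz": 0,"ax": 0,"ay": 0,"az": 0},
  {"jaw": -1,"tx": -2,"ty": 0,"tz": 0,"ax": 0,"ay": 0,"az": 0},
  {"jaw": -1,"tx": -2,"ty": 0,"tz": 0,"ax": 0,"ay": 0,"az": 0},
  {"jaw": -1,"tx": -2,"ty": 0,"tz": 0,"ax": 0,"ay": 0,"az": 0},
  {"jaw": -1,"tx": 0,"ty": 0,"tz": 0,"ax": 0,"ay": 0,"az": 0},
  {"jaw": -1,"tx": 0,"ty": 0,"tz": 0,"ax": 0,"ay": 0,"az": 0},
])

```text
time_s: 6.58
tool_pos: [0.4909, 0.2365, 0.1869]
eef_rot: [-0.249, 0.661, 0.249, 0.663]
wrist_force: [-0.7, 0.4, -4.6]
width: 0.578
```

Run:
```python
from h import *
a=np.radians(-4.4); J=np.array([.5535,.0065]); t=J+.012*np.array([np.cos(a),np.sin(a)])
print(t); go(*t,.187,85.6)
```

```text
[0.56546463 0.00557937]
t=6.6 pos [0.4909 0.2365 0.1869] w 0.58 F [-0.7  0.4 -4.6] j6 -0.49
 shift now [-1.000e-02 -2.229e+01 -9.590e+00]  shift after turn [-1.000e-02 -9.200e+00 -2.245e+01]  turn [-44.42   0.09   0.11]
```

jog_arm([
  {"jaw": -1,"tx": 0,"ty": -2.79,"tz": -1.2,"ax": 0,"ay": 0,"az": 0},
  {"jaw": -1,"tx": 0,"ty": -2.79,"tz": -1.2,"ax": 0,"ay": 0,"az": 0},
  {"jaw": -1,"tx": 0,"ty": -2.79,"tz": -1.2,"ax": 0,"ay": 0,"az": 0},
  {"jaw": -1,"tx": 0,"ty": -2.79,"tz": -1.2,"ax": 0,"ay": 0,"az": 0},
  {"jaw": -1,"tx": 0,"ty": -2.79,"tz": -1.2,"ax": 0,"ay": 0,"az": 0},
  {"jaw": -1,"tx": 0,"ty": -2.79,"tz": -1.2,"ax": 0,"ay": 0,"az": 0},
  {"jaw": -1,"tx": 0,"ty": -2.79,"tz": -1.2,"ax": 0,"ay": 0,"az": 0},
  {"jaw": -1,"tx": 0,"ty": -2.79,"tz": -1.2,"ax": 0,"ay": 0,"az": 0},
])

```text
time_s: 7.25
tool_pos: [0.564, 0.0039, 0.1835]
eef_rot: [-0.248, 0.663, 0.249, 0.661]
wrist_force: [0.5, 0.3, -2.7]
width: 0.585
```

jog_arm([
  {"jaw": -1,"tx": 0,"ty": 0,"tz": 0,"ax": -6.3,"ay": 0,"az": 0},
  {"jaw": -1,"tx": 0,"ty": 0,"tz": 0,"ax": -6.3,"ay": 0,"az": 0},
  {"jaw": -1,"tx": 0,"ty": 0,"tz": 0,"ax": -6.3,"ay": 0,"az": 0},
  {"jaw": -1,"tx": 0,"ty": 0,"tz": 0,"ax": -6.3,"ay": 0,"az": 0},
  {"jaw": -1,"tx": 0,"ty": 0,"tz": 0,"ax": -6.3,"ay": 0,"az": 0},
  {"jaw": -1,"tx": 0,"ty": 0,"tz": 0,"ax": -6.3,"ay": 0,"az": 0},
  {"jaw": -1,"tx": 0,"ty": 0,"tz": 0,"ax": -6.6,"ay": 0,"az": 0},
  {"jaw": -1,"tx": 0,"ty": 0,"tz": 0,"ax": 0,"ay": 0,"az": 0},
  {"jaw": -1,"tx": 0,"ty": 0,"tz": 0,"ax": 0,"ay": 0,"az": 0},
])

```text
time_s: 8.0
tool_pos: [0.5642, 0.0054, 0.1841]
eef_rot: [-0.479, 0.52, 0.48, 0.519]
wrist_force: [0.7, -0.3, -4.5]
width: 0.579
```

Run:
```python
from h import *
p=eyes.camera("side"); cv2.imwrite("pics/s2.png",cv2.resize(p["color"][120:320,180:436],(768,600)))
go(.56546,.00558,.107,85.6)
```

```text
t=8.1 pos [0.5644 0.0053 0.1845] w 0.58 F [ 0.4 -0.1 -4.1] j6 -1.70
 shift now [ 7.75 -0.13  0.03]  shift after turn [ 7.75 -0.11  0.03]  turn [-0.2   0.02 -0.15]
```

View pics/s2.png

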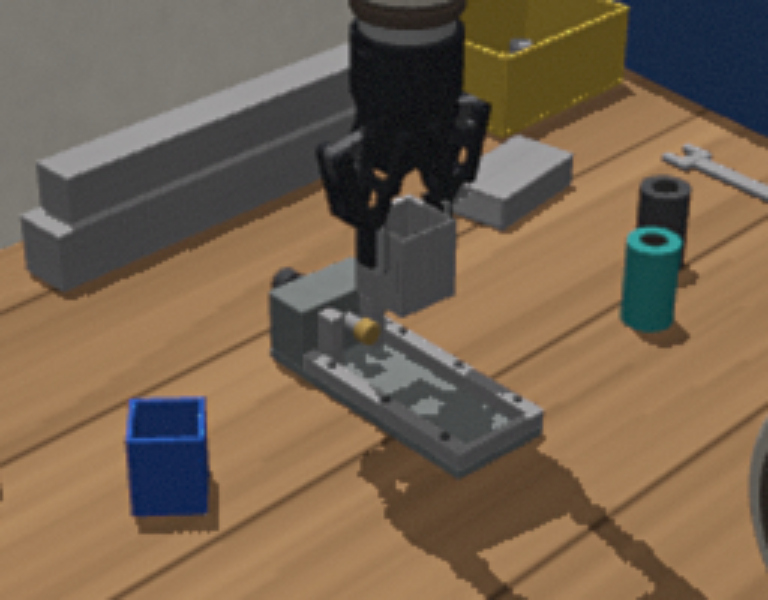

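The tube is held above the box, at about crop (415,265). I'll lower it to just above the walls and measure it against the jig.

jog_arm([
  {"jaw": -1,"tx": 2,"ty": -0.1,"tz": 0,"ax": 0,"ay": 0,"az": 0},
  {"jaw": -1,"tx": 2,"ty": 0,"tz": 0,"ax": 0,"ay": 0,"az": 0},
  {"jaw": -1,"tx": 1.5,"ty": 0,"tz": 0,"ax": 0,"ay": 0,"az": 0},
  {"jaw": -1,"tx": 0,"ty": 0,"tz": 0,"ax": 0,"ay": 0,"az": 0},
  {"jaw": -1,"tx": 0,"ty": 0,"tz": 0,"ax": 0,"ay": 0,"az": 0},
])

```text
time_s: 8.47
tool_pos: [0.5653, 0.0053, 0.1298]
eef_rot: [-0.479, 0.52, 0.481, 0.519]
wrist_force: [-0.3, -0.0, -2.9]
width: 0.577
```

Run:
```python
from h import *
p=eyes.camera("side"); cv2.imwrite("pics/s3.png",cv2.resize(p["color"][170:290,230:384],(770,600),interpolation=cv2.INTER_CUBIC))
c=status.state()["tool_pos"]
w=pts(p); a=np.radians(-4.4); d=(w-[.5535,.0065,0])*1000; x=d[:,0]*np.cos(a)+d[:,1]*np.sin(a); y=-d[:,0]*np.sin(a)+d[:,1]*np.cos(a); z=d[:,2]
m=(x>-25)&(x<45)&(abs(y)<32)&(z>32)&(z<60); xx,yy=x[m],y[m]
print(m.sum(),np.percentile(xx,[1,5,50,95,99]).round(1),np.percentile(yy,[1,5,50,95,99]).round(1))
for y0 in range(-24,28,8): k=m&(abs(y-y0)<4); print(y0,k.sum(), np.percentile(x[k],[5,20,50]).round(1) if k.any() else "")
go(.56546,.00558,.106,85.6)
```

```text
345 [-17.8 -16.7 -12.9  28.9  35.3] [-23.6 -19.3  20.6  27.6  28.9]
-24 16 [-16.1 -14.5 -14.1]
-16 28 [-17.4 -16.1 -14.8]
-8 33 [-16.7 -16.1 -14.7]
0 32 [-17.  -15.7 -14.8]
8 31 [-17.  -15.8 -14.5]
16 28 [-16.8 -16.1 -15. ]
24 166 [-15.3 -12.1   2.5]
t=8.5 pos [0.5663 0.0051 0.1312] w 0.58 F [ 0.8  0.8 -4. ] j6 -1.70
 shift now [2.52 0.09 0.05]  shift after turn [2.52 0.09 0.05]  turn [-0.09  0.    0.  ]
```

View pics/s3.png

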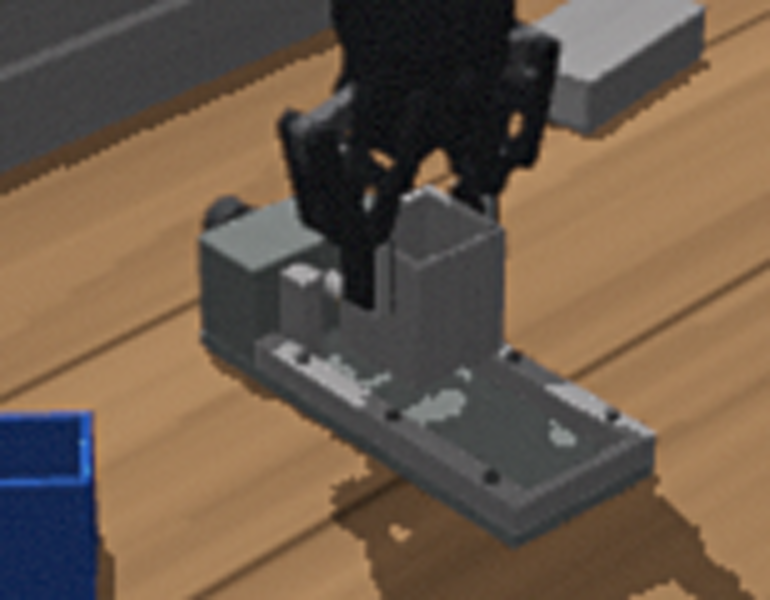

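The tube is square to the jig: its back face is at x≈-15 mm all the way across, and it stands inside the walls. Lowering to the floor.

jog_arm([
  {"jaw": -1,"tx": 1,"ty": 0,"tz": 0,"ax": 0,"ay": 0,"az": 0},
  {"jaw": -1,"tx": 0.8,"ty": 0,"tz": 0,"ax": 0,"ay": 0,"az": 0},
  {"jaw": -1,"tx": 0.4,"ty": 0,"tz": 0,"ax": 0,"ay": 0,"az": 0},
  {"jaw": -1,"tx": 0.15,"ty": 0,"tz": 0,"ax": 0,"ay": 0,"az": 0},
  {"jaw": -1,"tx": 0,"ty": 0,"tz": 0,"ax": 0,"ay": 0,"az": 0},
  {"jaw": -1,"tx": 0,"ty": 0,"tz": 0,"ax": 0,"ay": 0,"az": 0},
])

```text
time_s: 9.02
tool_pos: [0.5663, 0.0051, 0.1075]
eef_rot: [-0.48, 0.519, 0.48, 0.519]
wrist_force: [-0.1, -0.4, -4.2]
width: 0.58
```

jog_arm([
  {"jaw": -1,"tx": 0.1,"ty": 0,"tz": 0,"ax": 0,"ay": 0,"az": 0},
  {"jaw": -1,"tx": 0,"ty": 0,"tz": 0,"ax": 0,"ay": 0,"az": 0},
  {"jaw": -1,"tx": 0,"ty": 0,"tz": 0,"ax": 0,"ay": 0,"az": 0},
])

```text
time_s: 9.27
tool_pos: [0.5663, 0.005, 0.1066]
eef_rot: [-0.48, 0.519, 0.48, 0.519]
wrist_force: [0.9, -0.1, -4.2]
width: 0.58
```

jog_arm([
  {"jaw": -1,"tx": 0.1,"ty": 0,"tz": 0,"ax": 0,"ay": 0,"az": 0},
  {"jaw": -1,"tx": 0,"ty": 0,"tz": 0,"ax": 0,"ay": 0,"az": 0},
  {"jaw": -1,"tx": 0,"ty": 0,"tz": 0,"ax": 0,"ay": 0,"az": 0},
])

```text
time_s: 9.52
tool_pos: [0.5665, 0.005, 0.1058]
eef_rot: [-0.481, 0.519, 0.48, 0.519]
wrist_force: [0.7, 0.2, -0.8]
width: 0.575
```

jog_arm([
  {"jaw": -1,"tx": 0.05,"ty": 0,"tz": 0,"ax": 0,"ay": 0,"az": 0},
  {"jaw": -1,"tx": 0,"ty": 0,"tz": 0,"ax": 0,"ay": 0,"az": 0},
  {"jaw": -1,"tx": 0,"ty": 0,"tz": 0,"ax": 0,"ay": 0,"az": 0},
])

```text
time_s: 9.77
tool_pos: [0.5665, 0.005, 0.1057]
eef_rot: [-0.481, 0.519, 0.48, 0.519]
wrist_force: [-2.3, 0.1, 6.5]
width: 0.578
```

The tube rests on the floor. I'll let go and rise.

jog_arm([
  {"jaw": 1,"tx": 0,"ty": 0,"tz": 0,"ax": 0,"ay": 0,"az": 0},
  {"jaw": 1,"tx": 0,"ty": 0,"tz": 0,"ax": 0,"ay": 0,"az": 0},
  {"jaw": 1,"tx": 0,"ty": 0,"tz": 0,"ax": 0,"ay": 0,"az": 0},
  {"jaw": 1,"tx": 0,"ty": 0,"tz": 0,"ax": 0,"ay": 0,"az": 0},
  {"jaw": 1,"tx": 0,"ty": 0,"tz": 0,"ax": 0,"ay": 0,"az": 0},
  {"jaw": 1,"tx": -1,"ty": 0,"tz": 0,"ax": 0,"ay": 0,"az": 0},
  {"jaw": 1,"tx": -3,"ty": 0,"tz": 0,"ax": 0,"ay": 0,"az": 0},
  {"jaw": 1,"tx": -3,"ty": 0,"tz": 0,"ax": 0,"ay": 0,"az": 0},
  {"jaw": 1,"tx": -3,"ty": 0,"tz": 0,"ax": 0,"ay": 0,"az": 0},
  {"jaw": 1,"tx": -1,"ty": 0,"tz": 0,"ax": 0,"ay": 0,"az": 0},
])

```text
time_s: 10.6
tool_pos: [0.5685, 0.0047, 0.2208]
eef_rot: [-0.483, 0.517, 0.478, 0.521]
wrist_force: [1.4, -0.7, 0.7]
width: 0.999
```

```bash
python3 -c "
from h import *
go(.5507,-.2825,.200,85.6)"
```

```text
t=10.6 pos [0.5685 0.0047 0.2208] w 1.00 F [ 1.4 -0.7  0.7] j6 -1.70
 shift now [  2.12  -0.41 -28.77]  shift after turn [  2.08  -0.43 -28.77]  turn [-0.01 -0.06  0.5 ]
```

jog_arm([
  {"jaw": 1,"tx": 0,"ty": -0.05,"tz": -3.2,"ax": 0,"ay": 0,"az": 0},
  {"jaw": 1,"tx": 0,"ty": -0.05,"tz": -3.2,"ax": 0,"ay": 0,"az": 0},
  {"jaw": 1,"tx": 0,"ty": -0.05,"tz": -3.2,"ax": 0,"ay": 0,"az": 0},
  {"jaw": 1,"tx": 0,"ty": -0.05,"tz": -3.2,"ax": 0,"ay": 0,"az": 0},
  {"jaw": 1,"tx": 0,"ty": -0.05,"tz": -3.2,"ax": 0,"ay": 0,"az": 0},
  {"jaw": 1,"tx": 0,"ty": -0.05,"tz": -3.2,"ax": 0,"ay": 0,"az": 0},
  {"jaw": 1,"tx": 0,"ty": -0.05,"tz": -3.2,"ax": 0,"ay": 0,"az": 0},
  {"jaw": 1,"tx": 0,"ty": -0.05,"tz": -3.2,"ax": 0,"ay": 0,"az": 0},
  {"jaw": 1,"tx": 0,"ty": 0,"tz": -3.1,"ax": 0,"ay": 0,"az": 0},
  {"jaw": 1,"tx": 0,"ty": 0,"tz": 0,"ax": 0,"ay": 0,"az": 0},
])

```text
time_s: 11.43
tool_pos: [0.5471, -0.2867, 0.2151]
eef_rot: [-0.48, 0.521, 0.478, 0.519]
wrist_force: [0.6, -0.6, 0.3]
width: 1.004
```

jog_arm([
  {"jaw": 1,"tx": 1,"ty": 0,"tz": 0,"ax": 0,"ay": 0,"az": 0},
  {"jaw": 1,"tx": 1,"ty": 0,"tz": 0,"ax": 0,"ay": 0,"az": 0},
  {"jaw": 1,"tx": 0,"ty": 0,"tz": 0,"ax": 0,"ay": 0,"az": 0},
  {"jaw": 1,"tx": 0,"ty": 0,"tz": 0,"ax": 0,"ay": 0,"az": 0},
])

```text
time_s: 11.77
tool_pos: [0.5475, -0.2795, 0.1931]
eef_rot: [-0.479, 0.519, 0.482, 0.518]
wrist_force: [0.3, 0.1, -0.1]
width: 1.001
```

Run:
```python
from h import *
p=eyes.camera("side"); cv2.imwrite("pics/s4.png",cv2.resize(p["color"][120:300,240:470],(766,600),interpolation=cv2.INTER_CUBIC))
go(.5507,-.2825,.099,85.6)
a=np.radians(-4.4)
for n in ("top","side"):
    w=pts(eyes.camera(n)); d=(w-[.5535,.0065,0])*1000; x=d[:,0]*np.cos(a)+d[:,1]*np.sin(a); y=-d[:,0]*np.sin(a)+d[:,1]*np.cos(a); z=d[:,2]
    m=(x>-30)&(x<50)&(abs(y)<34)&(z>61)&(z<75); print(n,m.sum(), np.round(np.hstack(cv2.minAreaRect(np.c_[x,y][m].astype(np.float32))),1),np.percentile(x[m],[3,97]).round(1),z[m].mean().round(1))
```

```text
t=11.8 pos [ 0.5479 -0.28    0.194 ] w 1.00 F [-0.  -0.3 -1.4] j6 -2.16
 shift now [ 9.5  -0.31 -0.24]  shift after turn [ 9.5  -0.29 -0.23]  turn [ 0.07  0.06 -0.09]
top 134 [12.7 -0.9 51.6 47.9  2.7] [-12.   37.1] 68.2
side 230 [10.5  1.7 53.1 53.7  0.9] [-15.1  35.4] 65.5
```

View pics/s4.png

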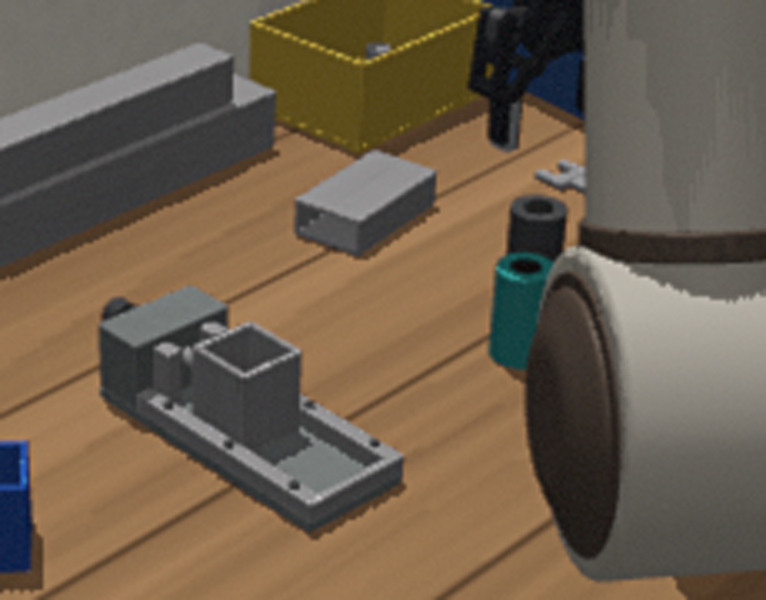

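The tube stands free and square in the box (crop 247,385), with its centre at jig x≈11.5 mm. Now I'll pick the dark bush.

jog_arm([
  {"jaw": 1,"tx": 1,"ty": -0.3,"tz": -0.24,"ax": 0,"ay": 0,"az": 0},
  {"jaw": 1,"tx": 2.5,"ty": 0,"tz": 0,"ax": 0,"ay": 0,"az": 0},
  {"jaw": 1,"tx": 2.5,"ty": 0,"tz": 0,"ax": 0,"ay": 0,"az": 0},
  {"jaw": 1,"tx": 2.4,"ty": 0,"tz": 0,"ax": 0,"ay": 0,"az": 0},
  {"jaw": 1,"tx": 1.5,"ty": 0,"tz": 0,"ax": 0,"ay": 0,"az": 0},
  {"jaw": 1,"tx": 0,"ty": 0,"tz": 0,"ax": 0,"ay": 0,"az": 0},
  {"jaw": 1,"tx": 0,"ty": 0,"tz": 0,"ax": 0,"ay": 0,"az": 0},
])

```text
time_s: 12.5
tool_pos: [0.5506, -0.2836, 0.095]
eef_rot: [-0.48, 0.519, 0.481, 0.519]
wrist_force: [0.3, 0.6, 0.2]
width: 1.004
```

jog_arm([
  {"jaw": -1,"tx": 0,"ty": 0,"tz": 0,"ax": 0,"ay": 0,"az": 0},
  {"jaw": -1,"tx": 0,"ty": 0,"tz": 0,"ax": 0,"ay": 0,"az": 0},
  {"jaw": -1,"tx": 0,"ty": 0,"tz": 0,"ax": 0,"ay": 0,"az": 0},
  {"jaw": -1,"tx": 0,"ty": 0,"tz": 0,"ax": 0,"ay": 0,"az": 0},
  {"jaw": -1,"tx": 0,"ty": 0,"tz": 0,"ax": 0,"ay": 0,"az": 0},
  {"jaw": -1,"tx": 0,"ty": 0,"tz": 0,"ax": 0,"ay": 0,"az": 0},
  {"jaw": -1,"tx": 0,"ty": 0,"tz": 0,"ax": 0,"ay": 0,"az": 0},
  {"jaw": -1,"tx": 0,"ty": 0,"tz": 0,"ax": 0,"ay": 0,"az": 0},
  {"jaw": -1,"tx": 0,"ty": 0,"tz": 0,"ax": 0,"ay": 0,"az": 0},
], newtons=110)

```text
time_s: 13.25
tool_pos: [0.5519, -0.2845, 0.0977]
eef_rot: [-0.481, 0.519, 0.479, 0.519]
wrist_force: [0.4, 0.9, 5.6]
width: 0.466
```

jog_arm([
  {"jaw": -1,"tx": -1,"ty": 0,"tz": 0,"ax": 0,"ay": 0,"az": 0},
  {"jaw": -1,"tx": -2.5,"ty": 0,"tz": 0,"ax": 0,"ay": 0,"az": 0},
  {"jaw": -1,"tx": -2.5,"ty": 0,"tz": 0,"ax": 0,"ay": 0,"az": 0},
  {"jaw": -1,"tx": -2.5,"ty": 0,"tz": 0,"ax": 0,"ay": 0,"az": 0},
  {"jaw": -1,"tx": -2.0,"ty": 0,"tz": 0,"ax": 0,"ay": 0,"az": 0},
  {"jaw": -1,"tx": 0,"ty": 0,"tz": 0,"ax": 0,"ay": 0,"az": 0},
  {"jaw": -1,"tx": 0,"ty": 0,"tz": 0,"ax": 0,"ay": 0,"az": 0},
])

```text
time_s: 13.83
tool_pos: [0.551, -0.2842, 0.2015]
eef_rot: [-0.481, 0.519, 0.48, 0.519]
wrist_force: [0.3, -0.4, -4.4]
width: 0.468
```

Run:
```python
from h import *
a=np.radians(-4.4); t=np.array([.5535,.0065])-.044*np.array([np.cos(a),np.sin(a)])
go(*t,.195,85.6)
p=eyes.camera("top"); w=pts(p); c=status.state()["tool_pos"]
```

```text
t=13.8 pos [ 0.551  -0.2842  0.2015] w 0.47 F [ 0.3 -0.4 -4.4] j6 -2.16
 shift now [ 0.61  6.39 29.  ]  shift after turn [ 0.65  6.38 29.  ]  turn [-0.02 -0.05  0.07]
```

jog_arm([
  {"jaw": -1,"tx": 0,"ty": 0.71,"tz": 3.22,"ax": 0,"ay": 0,"az": 0},
  {"jaw": -1,"tx": 0,"ty": 0.71,"tz": 3.22,"ax": 0,"ay": 0,"az": 0},
  {"jaw": -1,"tx": 0,"ty": 0.71,"tz": 3.22,"ax": 0,"ay": 0,"az": 0},
  {"jaw": -1,"tx": 0,"ty": 0.71,"tz": 3.22,"ax": 0,"ay": 0,"az": 0},
  {"jaw": -1,"tx": 0,"ty": 0.71,"tz": 3.22,"ax": 0,"ay": 0,"az": 0},
  {"jaw": -1,"tx": 0,"ty": 0.71,"tz": 3.22,"ax": 0,"ay": 0,"az": 0},
  {"jaw": -1,"tx": 0,"ty": 0.71,"tz": 3.22,"ax": 0,"ay": 0,"az": 0},
  {"jaw": -1,"tx": 0,"ty": 0.71,"tz": 3.22,"ax": 0,"ay": 0,"az": 0},
  {"jaw": -1,"tx": 0,"ty": 0.71,"tz": 3.22,"ax": 0,"ay": 0,"az": 0},
  {"jaw": -1,"tx": 0,"ty": 0,"tz": 0,"ax": 0,"ay": 0,"az": 0},
])

```text
time_s: 14.72
tool_pos: [0.5064, 0.0152, 0.1978]
eef_rot: [-0.479, 0.519, 0.484, 0.517]
wrist_force: [0.8, -0.4, -3.8]
width: 0.467
```

jog_arm([
  {"jaw": -1,"tx": 1,"ty": 0,"tz": 0,"ax": 0,"ay": 0,"az": 0},
  {"jaw": -1,"tx": 0,"ty": 0,"tz": 0,"ax": 0,"ay": 0,"az": 0},
  {"jaw": -1,"tx": 0,"ty": 0,"tz": 0,"ax": 0,"ay": 0,"az": 0},
])

```text
time_s: 14.97
tool_pos: [0.5084, 0.0092, 0.1888]
eef_rot: [-0.479, 0.52, 0.481, 0.518]
wrist_force: [-0.1, -0.7, -4.2]
width: 0.472
```

Run:
```python
from h import *
a=np.radians(-4.4); t=np.array([.5535,.0065])-.044*np.array([np.cos(a),np.sin(a)])
go(*t,.104,85.6)
p=eyes.camera("side"); cv2.imwrite("pics/s5.png",cv2.resize(p["color"][150:300,220:410],(760,600),interpolation=cv2.INTER_CUBIC))
w=pts(p); s=status.state(); d=(w-[.5535,.0065,0])*1000; x=d[:,0]*np.cos(a)+d[:,1]*np.sin(a); y=-d[:,0]*np.sin(a)+d[:,1]*np.cos(a); z=d[:,2]; zb=s["tool_pos"][2]*1000-97
m=(x>-80)&(x<-18)&(abs(y)<30)&(z>zb+2)&(z<zb+24)
print(m.sum(),zb,np.percentile(x[m],[2,50,98]).round(1),np.percentile(y[m],[2,50,98]).round(1),np.percentile(z[m],2))
A=np.c_[x[m],y[m],np.ones(m.sum())]; q=np.linalg.lstsq(A,x[m]**2+y[m]**2,rcond=None)[0]; print("circle",q[:2]/2,np.sqrt(q[2]+(q[:2]**2).sum()/4))
```

```text
t=15.0 pos [0.5084 0.0092 0.1888] w 0.47 F [-0.1 -0.7 -4.2] j6 -1.71
 shift now [ 8.48 -0.15  0.08]  shift after turn [ 8.48 -0.12  0.08]  turn [-0.08  0.01 -0.23]
191 92.56016526776304 [-68.2 -61.4 -37.6] [-12.8  14.   22.4] 94.80437092182724
circle [-47.88747448   1.66750266] 19.16169920312772
```

View pics/s5.png

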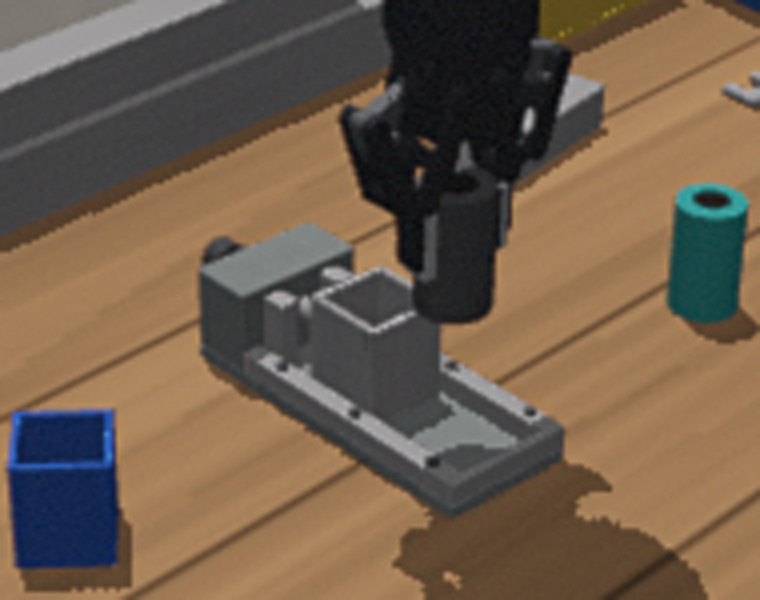

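The bush hangs over the box behind the tube (crop 455,250), with about 10 mm of gap in plan. Lowering.

jog_arm([
  {"jaw": -1,"tx": 2,"ty": -0.1,"tz": 0.05,"ax": 0,"ay": 0,"az": 0},
  {"jaw": -1,"tx": 2.5,"ty": 0,"tz": 0,"ax": 0,"ay": 0,"az": 0},
  {"jaw": -1,"tx": 2,"ty": 0,"tz": 0,"ax": 0,"ay": 0,"az": 0},
  {"jaw": -1,"tx": 1,"ty": 0,"tz": 0,"ax": 0,"ay": 0,"az": 0},
  {"jaw": -1,"tx": 0.4,"ty": 0,"tz": 0,"ax": 0,"ay": 0,"az": 0},
  {"jaw": -1,"tx": 0,"ty": 0,"tz": 0,"ax": 0,"ay": 0,"az": 0},
  {"jaw": -1,"tx": 0,"ty": 0,"tz": 0,"ax": 0,"ay": 0,"az": 0},
])

```text
time_s: 15.6
tool_pos: [0.5114, 0.0098, 0.1129]
eef_rot: [-0.481, 0.519, 0.48, 0.519]
wrist_force: [0.4, 0.3, -3.2]
width: 0.468
```

jog_arm([
  {"jaw": -1,"tx": 0.1,"ty": 0,"tz": 0,"ax": 0,"ay": 0,"az": 0},
  {"jaw": -1,"tx": 0,"ty": 0,"tz": 0,"ax": 0,"ay": 0,"az": 0},
  {"jaw": -1,"tx": 0,"ty": 0,"tz": 0,"ax": 0,"ay": 0,"az": 0},
])

```text
time_s: 15.85
tool_pos: [0.5111, 0.0102, 0.1118]
eef_rot: [-0.481, 0.519, 0.48, 0.519]
wrist_force: [-0.1, -0.2, -4.5]
width: 0.471
```

jog_arm([
  {"jaw": -1,"tx": 0.2,"ty": 0,"tz": 0,"ax": 0,"ay": 0,"az": 0},
  {"jaw": -1,"tx": 0.2,"ty": 0,"tz": 0,"ax": 0,"ay": 0,"az": 0},
  {"jaw": -1,"tx": 0,"ty": 0,"tz": 0,"ax": 0,"ay": 0,"az": 0},
  {"jaw": -1,"tx": 0,"ty": 0,"tz": 0,"ax": 0,"ay": 0,"az": 0},
])

```text
time_s: 16.18
tool_pos: [0.5103, 0.0104, 0.1067]
eef_rot: [-0.48, 0.519, 0.481, 0.519]
wrist_force: [-0.6, 0.1, -4.0]
width: 0.467
```

jog_arm([
  {"jaw": -1,"tx": 0.1,"ty": 0,"tz": 0,"ax": 0,"ay": 0,"az": 0},
  {"jaw": -1,"tx": 0,"ty": 0,"tz": 0,"ax": 0,"ay": 0,"az": 0},
  {"jaw": -1,"tx": 0,"ty": 0,"tz": 0,"ax": 0,"ay": 0,"az": 0},
])

```text
time_s: 16.43
tool_pos: [0.5105, 0.0103, 0.1058]
eef_rot: [-0.48, 0.519, 0.48, 0.519]
wrist_force: [-0.7, 0.1, -3.8]
width: 0.471
```

jog_arm([
  {"jaw": -1,"tx": 0.1,"ty": 0,"tz": 0,"ax": 0,"ay": 0,"az": 0},
  {"jaw": -1,"tx": 0,"ty": 0,"tz": 0,"ax": 0,"ay": 0,"az": 0},
  {"jaw": -1,"tx": 0,"ty": 0,"tz": 0,"ax": 0,"ay": 0,"az": 0},
])

```text
time_s: 16.68
tool_pos: [0.5107, 0.0103, 0.1057]
eef_rot: [-0.48, 0.519, 0.48, 0.519]
wrist_force: [-3.8, 0.8, 5.8]
width: 0.469
```

jog_arm([
  {"jaw": -1,"tx": 0.1,"ty": 0,"tz": 0,"ax": 0,"ay": 0,"az": 0},
  {"jaw": -1,"tx": 0,"ty": 0,"tz": 0,"ax": 0,"ay": 0,"az": 0},
  {"jaw": -1,"tx": 0,"ty": 0,"tz": 0,"ax": 0,"ay": 0,"az": 0},
])

```text
time_s: 16.93
tool_pos: [0.5108, 0.0103, 0.1056]
eef_rot: [-0.48, 0.519, 0.481, 0.519]
wrist_force: [-8.9, 1.8, 14.8]
width: 0.473
```

The bush is on the floor. I'll let go and regrip so that it stands true.

jog_arm([
  {"jaw": 1,"tx": -0.15,"ty": 0,"tz": 0,"ax": 0,"ay": 0,"az": 0},
  {"jaw": 0.4,"tx": 0,"ty": 0,"tz": 0,"ax": 0,"ay": 0,"az": 0},
  {"jaw": 0.4,"tx": 0,"ty": 0,"tz": 0,"ax": 0,"ay": 0,"az": 0},
  {"jaw": 0.4,"tx": 0,"ty": 0,"tz": 0,"ax": 0,"ay": 0,"az": 0},
  {"jaw": 0.4,"tx": 0,"ty": 0,"tz": 0,"ax": 0,"ay": 0,"az": 0},
])

```text
time_s: 17.35
tool_pos: [0.5106, 0.0102, 0.1053]
eef_rot: [-0.48, 0.519, 0.48, 0.519]
wrist_force: [0.2, -0.5, -0.5]
width: 0.696
```

```bash
cat > m.py <<'E'
from h import *
import sys
a=np.radians(-4.4)
s=status.state(); J=lambda w:np.c_[((w-[.5535,.0065,0])*1000)@[[np.cos(a),-np.sin(a),0],[np.sin(a),np.cos(a),0],[0,0,1]]]
print("t",s["time_s"],"TCP in jig",J(s["tool_pos"][None]).round(1),"F jig",(s["wrist_force"][None]@[[np.cos(a),-np.sin(a),0],[np.sin(a),np.cos(a),0],[0,0,1]]).round(1),"w",round(s["width"],3))
p=eyes.camera("side"); cv2.imwrite(sys.argv[1],cv2.resize(p["color"][160:280,230:384],(770,600),interpolation=cv2.INTER_CUBIC))
P=J(pts(p)); x,y,z=P.T
bx=(x>-80)&(x<0)&(abs(y)<26)
for lo,hi in ((12,22),(24,34),(35,45),(50,62)):
    k=bx&(z>lo)&(z<hi)&(x<J(s["tool_pos"][None])[0,0]-8); 
    if k.sum()>10: print("bush z",lo,hi,k.sum(),"rear x",np.percentile(x[k],3).round(1),"y",np.percentile(y[k],[5,50,95]).round(1))
m=(x>J(s["tool_pos"][None])[0,0]+14)&(x<65)&(abs(y)<34)&(z>60)&(z<72)
if m.sum()>10: print("tube top",m.sum(),np.round(np.hstack(cv2.minAreaRect(P[m][:,:2].astype(np.float32))),1),"x",np.percentile(x[m],[2,98]).round(1))
E
python3 m.py pics/s6.png
```

```text
t 17.35 TCP in jig [[-43.1   0.4 105.3]] F jig [[ 0.3 -0.5 -0.5]] w 0.696
bush z 12 22 53 rear x -65.8 y [-9.3 10.8 21.5]
bush z 24 34 57 rear x -65.8 y [-9.2  9.7 21.5]
bush z 35 45 59 rear x -65.7 y [-5.3 11.  20.5]
bush z 50 62 69 rear x -65.4 y [-6.2 11.4 20.4]
tube top 54 [15.9  3.7 53.3 42.6 25.4] x [-14.9  35.6]
```

View pics/s6.png

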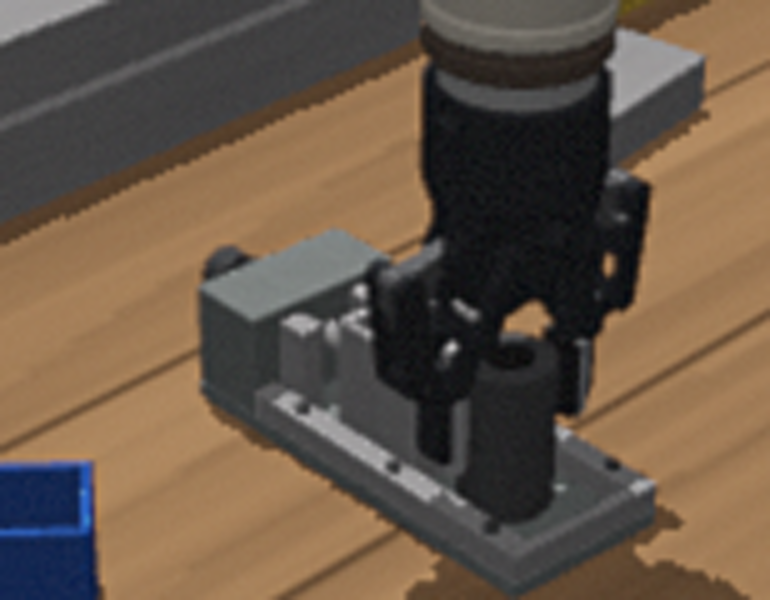

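The bush stands upright on the floor behind the tube (crop 510,430). I'll regrip it and push towards the plunger (tool -y) in steps.

jog_arm([
  {"jaw": 0.4,"tx": 0.25,"ty": 0,"tz": 0,"ax": 0,"ay": 0,"az": 0},
  {"jaw": -1,"tx": 0,"ty": 0,"tz": 0,"ax": 0,"ay": 0,"az": 0},
  {"jaw": -1,"tx": 0,"ty": 0,"tz": 0,"ax": 0,"ay": 0,"az": 0},
  {"jaw": -1,"tx": 0,"ty": 0,"tz": 0,"ax": 0,"ay": 0,"az": 0},
  {"jaw": -1,"tx": 0,"ty": 0,"tz": 0,"ax": 0,"ay": 0,"az": 0},
  {"jaw": -1,"tx": 0,"ty": 0,"tz": 0,"ax": 0,"ay": 0,"az": 0},
  {"jaw": -1,"tx": 0,"ty": 0,"tz": 0,"ax": 0,"ay": 0,"az": 0},
], newtons=110)

```text
time_s: 17.98
tool_pos: [0.5105, 0.0103, 0.1029]
eef_rot: [-0.48, 0.519, 0.48, 0.519]
wrist_force: [-0.3, 1.1, 1.5]
width: 0.471
```

jog_arm([
  {"jaw": -1,"tx": 0,"ty": -0.2,"tz": 0,"ax": 0,"ay": 0,"az": 0},
  {"jaw": -1,"tx": 0,"ty": -0.2,"tz": 0,"ax": 0,"ay": 0,"az": 0},
  {"jaw": -1,"tx": 0,"ty": -0.2,"tz": 0,"ax": 0,"ay": 0,"az": 0},
  {"jaw": -1,"tx": 0,"ty": -0.2,"tz": 0,"ax": 0,"ay": 0,"az": 0},
  {"jaw": -1,"tx": 0,"ty": 0,"tz": 0,"ax": 0,"ay": 0,"az": 0},
])

```text
time_s: 18.4
tool_pos: [0.5171, 0.0099, 0.103]
eef_rot: [-0.479, 0.52, 0.482, 0.518]
wrist_force: [-8.9, 0.2, 9.7]
width: 0.467
```

jog_arm([
  {"jaw": -1,"tx": -0.05,"ty": 0,"tz": 0,"ax": 0,"ay": 0,"az": 0},
  {"jaw": -1,"tx": 0,"ty": -0.15,"tz": 0,"ax": 0,"ay": 0,"az": 0},
  {"jaw": -1,"tx": 0,"ty": 0,"tz": 0,"ax": 0,"ay": 0,"az": 0},
  {"jaw": -1,"tx": 0,"ty": 0,"tz": 0,"ax": 0,"ay": 0,"az": 0},
])

```text
time_s: 18.73
tool_pos: [0.5195, 0.0097, 0.1029]
eef_rot: [-0.48, 0.519, 0.481, 0.519]
wrist_force: [-2.8, 0.5, -0.1]
width: 0.473
```

jog_arm([
  {"jaw": -1,"tx": 0,"ty": -0.2,"tz": 0,"ax": 0,"ay": 0,"az": 0},
  {"jaw": -1,"tx": 0,"ty": -0.2,"tz": 0,"ax": 0,"ay": 0,"az": 0},
  {"jaw": -1,"tx": 0,"ty": 0,"tz": 0,"ax": 0,"ay": 0,"az": 0},
  {"jaw": -1,"tx": 0,"ty": 0,"tz": 0,"ax": 0,"ay": 0,"az": 0},
])

```text
time_s: 19.07
tool_pos: [0.5228, 0.0095, 0.103]
eef_rot: [-0.479, 0.52, 0.481, 0.518]
wrist_force: [-6.8, -0.1, 2.5]
width: 0.468
```

jog_arm([
  {"jaw": -1,"tx": 0,"ty": -0.2,"tz": 0,"ax": 0,"ay": 0,"az": 0},
  {"jaw": -1,"tx": 0,"ty": -0.2,"tz": 0,"ax": 0,"ay": 0,"az": 0},
  {"jaw": -1,"tx": 0,"ty": 0,"tz": 0,"ax": 0,"ay": 0,"az": 0},
  {"jaw": -1,"tx": 0,"ty": 0,"tz": 0,"ax": 0,"ay": 0,"az": 0},
])

```text
time_s: 19.4
tool_pos: [0.5265, 0.0092, 0.1029]
eef_rot: [-0.479, 0.52, 0.482, 0.518]
wrist_force: [-6.9, 0.6, 5.8]
width: 0.471
```

```bash
python3 m.py pics/s7.png
```

```text
t 19.4 TCP in jig [[-27.2   0.6 102.9]] F jig [[-7.   0.   5.8]] w 0.471
bush z 12 22 56 rear x -49.8 y [-11.8   9.2  21.4]
bush z 24 34 61 rear x -50.0 y [-9.8 11.8 22.1]
bush z 35 45 73 rear x -50.1 y [-22.2   8.2  23. ]
bush z 50 62 82 rear x -49.5 y [-22.6   8.2  23.6]
tube top 31 [31.4  3.7 49.4 24.  85.7] x [19.7 43.5]
```

jog_arm([
  {"jaw": -1,"tx": -0.03,"ty": -0.2,"tz": 0,"ax": 0,"ay": 0,"az": 0},
  {"jaw": -1,"tx": 0,"ty": -0.2,"tz": 0,"ax": 0,"ay": 0,"az": 0},
  {"jaw": -1,"tx": 0,"ty": 0,"tz": 0,"ax": 0,"ay": 0,"az": 0},
  {"jaw": -1,"tx": 0,"ty": 0,"tz": 0,"ax": 0,"ay": 0,"az": 0},
])

```text
time_s: 19.78
tool_pos: [0.5278, 0.0092, 0.103]
eef_rot: [-0.477, 0.522, 0.484, 0.515]
wrist_force: [-20.6, 1.2, 18.8]
width: 0.469
```

jog_arm([
  {"jaw": -1,"tx": 0,"ty": -0.2,"tz": 0,"ax": 0,"ay": 0,"az": 0},
  {"jaw": -1,"tx": 0,"ty": -0.2,"tz": 0,"ax": 0,"ay": 0,"az": 0},
  {"jaw": -1,"tx": 0,"ty": 0,"tz": 0,"ax": 0,"ay": 0,"az": 0},
  {"jaw": -1,"tx": 0,"ty": 0,"tz": 0,"ax": 0,"ay": 0,"az": 0},
])

```text
time_s: 20.12
tool_pos: [0.5314, 0.009, 0.103]
eef_rot: [-0.477, 0.522, 0.484, 0.515]
wrist_force: [-22.4, 0.7, 19.1]
width: 0.471
```

jog_arm([
  {"jaw": -1,"tx": 0,"ty": -0.2,"tz": 0,"ax": 0,"ay": 0,"az": 0},
  {"jaw": -1,"tx": 0,"ty": -0.1,"tz": 0,"ax": 0,"ay": 0,"az": 0},
  {"jaw": -1,"tx": 0,"ty": 0,"tz": 0,"ax": 0,"ay": 0,"az": 0},
  {"jaw": -1,"tx": 0,"ty": 0,"tz": 0,"ax": 0,"ay": 0,"az": 0},
])

```text
time_s: 20.45
tool_pos: [0.5337, 0.0089, 0.103]
eef_rot: [-0.476, 0.522, 0.485, 0.515]
wrist_force: [-26.8, 1.4, 22.6]
width: 0.471
```

```bash
python3 m.py pics/s8.png
```

```text
t 20.45 TCP in jig [[-19.9   0.9 103. ]] F jig [[-26.8  -0.7  22.6]] w 0.471
bush z 12 22 65 rear x -54.8 y [-25.4   9.3  21. ]
bush z 24 34 59 rear x -43.1 y [-9.3 11.5 21.9]
bush z 35 45 70 rear x -42.6 y [-21.8   9.   21.9]
bush z 50 62 85 rear x -43.3 y [-22.    9.7  24.5]
tube top 29 [28.7  8.8 49.1 21.4 47.9] x [26.3 50.5]
```

jog_arm([
  {"jaw": -1,"tx": -0.1,"ty": 0,"tz": 0,"ax": 0,"ay": 0,"az": 0},
  {"jaw": -1,"tx": 0,"ty": -0.15,"tz": 0,"ax": 0,"ay": 0,"az": 0},
  {"jaw": -1,"tx": 0,"ty": -0.15,"tz": 0,"ax": 0,"ay": 0,"az": 0},
  {"jaw": -1,"tx": 0,"ty": 0,"tz": 0,"ax": 0,"ay": 0,"az": 0},
  {"jaw": -1,"tx": 0,"ty": 0,"tz": 0,"ax": 0,"ay": 0,"az": 0},
])

```text
time_s: 20.92
tool_pos: [0.5369, 0.0087, 0.1031]
eef_rot: [-0.477, 0.522, 0.485, 0.515]
wrist_force: [-20.9, 1.2, 13.4]
width: 0.47
```

jog_arm([
  {"jaw": -1,"tx": 0,"ty": -0.15,"tz": 0,"ax": 0,"ay": 0,"az": 0},
  {"jaw": -1,"tx": 0,"ty": -0.1,"tz": 0,"ax": 0,"ay": 0,"az": 0},
  {"jaw": -1,"tx": 0,"ty": 0,"tz": 0,"ax": 0,"ay": 0,"az": 0},
  {"jaw": -1,"tx": 0,"ty": 0,"tz": 0,"ax": 0,"ay": 0,"az": 0},
])

```text
time_s: 21.25
tool_pos: [0.5389, 0.0086, 0.1031]
eef_rot: [-0.476, 0.522, 0.485, 0.515]
wrist_force: [-23.2, 2.0, 15.4]
width: 0.469
```

```bash
python3 m.py pics/s9.png
```

```text
t 21.25 TCP in jig [[-14.7   1.  103.1]] F jig [[-23.3   0.2  15.4]] w 0.469
bush z 12 22 63 rear x -54.5 y [-23.3  10.   22. ]
bush z 24 34 54 rear x -38.1 y [-10.4   8.6  21.1]
bush z 35 45 69 rear x -38.9 y [-21.4  10.1  23.7]
bush z 50 62 82 rear x -37.5 y [-22.2  11.   23.6]
tube top 27 [43.2  3.5 47.9 21.9 81.7] x [32.3 56.2]
```

jog_arm([
  {"jaw": -1,"tx": -0.05,"ty": -0.1,"tz": 0,"ax": 0,"ay": 0,"az": 0},
  {"jaw": -1,"tx": 0,"ty": -0.1,"tz": 0,"ax": 0,"ay": 0,"az": 0},
  {"jaw": -1,"tx": 0,"ty": 0,"tz": 0,"ax": 0,"ay": 0,"az": 0},
  {"jaw": -1,"tx": 0,"ty": 0,"tz": 0,"ax": 0,"ay": 0,"az": 0},
])

```text
time_s: 21.63
tool_pos: [0.5408, 0.0085, 0.1031]
eef_rot: [-0.476, 0.522, 0.485, 0.515]
wrist_force: [-21.1, 0.9, 11.5]
width: 0.47
```

jog_arm([
  {"jaw": -1,"tx": 0,"ty": -0.1,"tz": 0,"ax": 0,"ay": 0,"az": 0},
  {"jaw": -1,"tx": 0,"ty": 0,"tz": 0,"ax": 0,"ay": 0,"az": 0},
  {"jaw": -1,"tx": 0,"ty": 0,"tz": 0,"ax": 0,"ay": 0,"az": 0},
])

```text
time_s: 21.88
tool_pos: [0.5416, 0.0084, 0.1031]
eef_rot: [-0.476, 0.522, 0.485, 0.515]
wrist_force: [-22.4, 1.2, 13.0]
width: 0.472
```

jog_arm([
  {"jaw": -1,"tx": 0,"ty": -0.05,"tz": 0,"ax": 0,"ay": 0,"az": 0},
  {"jaw": -1,"tx": 0,"ty": 0,"tz": 0,"ax": 0,"ay": 0,"az": 0},
  {"jaw": -1,"tx": 0,"ty": 0,"tz": 0,"ax": 0,"ay": 0,"az": 0},
])

```text
time_s: 22.13
tool_pos: [0.5417, 0.0084, 0.1031]
eef_rot: [-0.476, 0.523, 0.486, 0.514]
wrist_force: [-25.2, 0.7, 14.4]
width: 0.467
```

jog_arm([
  {"jaw": -1,"tx": 0,"ty": -0.05,"tz": 0,"ax": 0,"ay": 0,"az": 0},
  {"jaw": -1,"tx": 0,"ty": 0,"tz": 0,"ax": 0,"ay": 0,"az": 0},
  {"jaw": -1,"tx": 0,"ty": 0,"tz": 0,"ax": 0,"ay": 0,"az": 0},
])

```text
time_s: 22.38
tool_pos: [0.542, 0.0084, 0.1031]
eef_rot: [-0.476, 0.523, 0.486, 0.514]
wrist_force: [-26.0, 1.0, 16.2]
width: 0.468
```

jog_arm([
  {"jaw": -1,"tx": 0,"ty": -0.05,"tz": 0,"ax": 0,"ay": 0,"az": 0},
  {"jaw": -1,"tx": 0,"ty": 0,"tz": 0,"ax": 0,"ay": 0,"az": 0},
  {"jaw": -1,"tx": 0,"ty": 0,"tz": 0,"ax": 0,"ay": 0,"az": 0},
])

```text
time_s: 22.63
tool_pos: [0.5421, 0.0084, 0.1031]
eef_rot: [-0.475, 0.523, 0.486, 0.514]
wrist_force: [-27.7, 0.9, 18.3]
width: 0.468
```

```bash
python3 m.py pics/s10.png
```

```text
t 22.6333 TCP in jig [[-11.5   1.  103.1]] F jig [[-27.7  -1.2  18.3]] w 0.468
bush z 12 22 59 rear x -37.8 y [-24.    9.1  21.7]
bush z 24 34 60 rear x -35.1 y [-8.9 12.6 22. ]
bush z 35 45 69 rear x -34.8 y [-23.    8.3  23.3]
bush z 50 62 79 rear x -34.3 y [-22.1   8.5  21.6]
tube top 30 [45.6  2.9 50.9 22.6 81. ] x [32.  58.8]
```

View pics/s10.png

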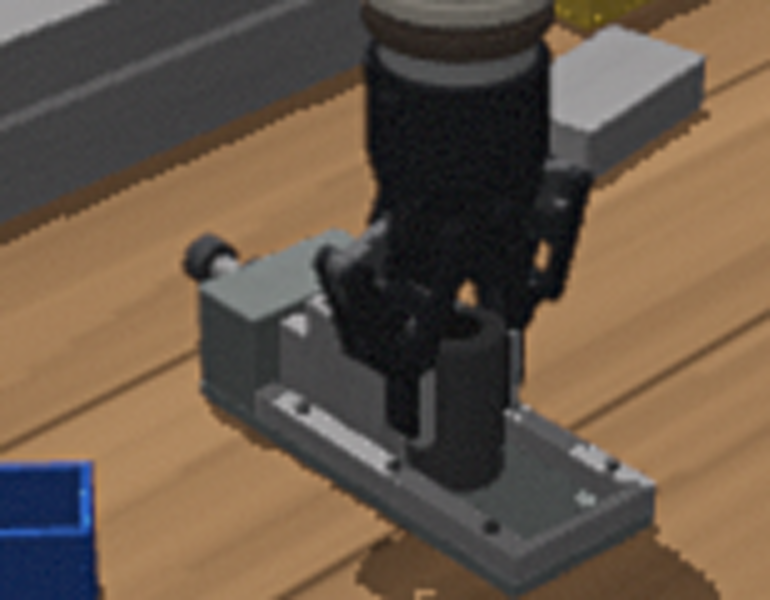

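The tube has reached the stops: its front edge reads about 59–60 mm, the plunger tail now sticks out at crop (210,260), and the TCP stalls at -11.5 mm. I'll add several newtons so it seats firmly.

jog_arm([
  {"jaw": -1,"tx": -0.05,"ty": -0.1,"tz": 0,"ax": 0,"ay": 0,"az": 0},
  {"jaw": -1,"tx": 0,"ty": 0,"tz": 0,"ax": 0,"ay": 0,"az": 0},
  {"jaw": -1,"tx": 0,"ty": 0,"tz": 0,"ax": 0,"ay": 0,"az": 0},
])

```text
time_s: 22.93
tool_pos: [0.5423, 0.0084, 0.1031]
eef_rot: [-0.475, 0.524, 0.487, 0.513]
wrist_force: [-30.3, 0.9, 17.3]
width: 0.467
```

jog_arm([
  {"jaw": -1,"tx": 0,"ty": -0.1,"tz": 0,"ax": 0,"ay": 0,"az": 0},
  {"jaw": -1,"tx": 0,"ty": 0,"tz": 0,"ax": 0,"ay": 0,"az": 0},
  {"jaw": -1,"tx": 0,"ty": 0,"tz": 0,"ax": 0,"ay": 0,"az": 0},
])

```text
time_s: 23.18
tool_pos: [0.5425, 0.0084, 0.1031]
eef_rot: [-0.474, 0.524, 0.487, 0.513]
wrist_force: [-33.5, 0.3, 21.8]
width: 0.466
```

jog_arm([
  {"jaw": -1,"tx": 0,"ty": -0.1,"tz": 0,"ax": 0,"ay": 0,"az": 0},
  {"jaw": -1,"tx": 0,"ty": 0,"tz": 0,"ax": 0,"ay": 0,"az": 0},
  {"jaw": -1,"tx": 0,"ty": 0,"tz": 0,"ax": 0,"ay": 0,"az": 0},
  {"jaw": -1,"tx": 0,"ty": 0,"tz": 0,"ax": 0,"ay": 0,"az": 0},
])

```text
time_s: 23.52
tool_pos: [0.5426, 0.0083, 0.1031]
eef_rot: [-0.474, 0.525, 0.488, 0.512]
wrist_force: [-38.9, -0.6, 25.9]
width: 0.474
```

```bash
python3 m.py pics/s11.png
```

```text
t 23.5167 TCP in jig [[-11.    1.  103.1]] F jig [[-38.7  -3.5  25.9]] w 0.474
bush z 12 22 68 rear x -65.3 y [-25.6   8.7  20.8]
bush z 24 34 60 rear x -35.0 y [-8.4 11.8 22.6]
bush z 35 45 72 rear x -34.0 y [-21.7   8.6  22.3]
bush z 50 62 87 rear x -34.2 y [-22.9   6.5  21.8]
tube top 28 [45.2  2.8 51.4 18.6 79. ] x [32.  57.7]
```

Run:
```python
from h import *
a=np.radians(-4.4); J=lambda w:((w-[.5535,.0065,0])*1000)@[[np.cos(a),-np.sin(a),0],[np.sin(a),np.cos(a),0],[0,0,1]]
for n in ("top","side"):
    x,y,z=J(pts(eyes.camera(n))).T
    m=(abs(y)<12)&(z>25)&(z<50)&(x>118)&(x<190); print(n,"tail end x",np.percentile(x[m],97).round(1))
    m=(y>18)&(y<32)&(z>28)&(z<60)&(x>12)&(x<54)
    if m.sum()>30: c=np.polyfit(x[m],y[m],1); print(n,"tube left face slope deg",np.degrees(np.arctan(c[0])).round(2),m.sum(),"y at 35",np.polyval(c,35).round(1))
    # left stop/tube top edges
    m=(z>61)&(z<73)&(x>25)&(x<70)&(y>10)&(y<32); print(n,"front-left rim x",np.percentile(x[m],[95,99]).round(1) if m.any() else None)
s=status.state(); print(s["time_s"],s["wrist_force"].round(1),s["torque"].round(2))
```

```text
top tail end x 160.9
top front-left rim x None
side tail end x 159.6
side tube left face slope deg -0.79 145 y at 35 25.8
side front-left rim x [58.3 59. ]
23.6667 [-37.5   0.6  25.5] [ 0.05  5.4  -0.08]
```

jog_arm([
  {"jaw": -1,"tx": 0,"ty": 0,"tz": 0,"ax": 0,"ay": 0,"az": 0},
  {"jaw": -1,"tx": 0,"ty": 0,"tz": 0,"ax": 0,"ay": 0,"az": 0},
  {"jaw": -1,"tx": 0,"ty": 0,"tz": 0,"ax": 0,"ay": 0,"az": 0},
  {"jaw": -1,"tx": 0,"ty": 0,"tz": 0,"ax": 0,"ay": 0,"az": 0},
  {"jaw": -1,"tx": 0,"ty": 0,"tz": 0,"ax": 0,"ay": 0,"az": 0},
  {"jaw": -1,"tx": 0,"ty": 0,"tz": 0,"ax": 0,"ay": 0,"az": 0},
])

```text
time_s: 24.17
tool_pos: [0.5427, 0.0083, 0.1031]
eef_rot: [-0.474, 0.525, 0.488, 0.512]
wrist_force: [-38.6, -0.3, 25.3]
width: 0.47
```

```bash
python3 -c "
from h import *
print(bot.close_job())"
```

```text
the job is handed in; nothing more can be done
None
```

The job is done and handed in at about 24 s. The grey tube stub stands in the box and was let go before the bush went in. The bush stands behind it and is still gripped and pressed. The blue and turquoise look-alikes and the other things were not touched.

**Last checks**
- **Home position:** the gripper stalled at jig x = -11.0 mm, which is where the bush's middle should be when fully home. The tube's front rim read 58–59 mm, or about 60 mm after the side camera's bias of 1–1.5 mm.
- **Plunger:** the tail end had moved to about 160–161 mm, against about 145–148 mm at rest. I did not measure the rest position in quite the same way, so this is only roughly the full 15 mm.
- **Push force:** it held steady at 38–39 N, up from about 22 N while sliding, so I put about 15 N on the stops, well below forcing.
- **Squareness:** the tube's left face read -0.8° to the jig. That is close to the camera's own yaw error of about 0.4°. The gripper hid the right-hand stop, so I could not see that side seated.
- **Downward load:** the bush is also pressed onto the floor with about 25–30 N, because the arm gave a little under the push. The tool tilted by about 1°, but the bush itself measured upright.

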